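# Refit the griddle's two keyed control knobs

### The arm

A 6-joint arm with a two-finger parallel gripper is mounted at the origin on a cart in front of the work surface, level with it; the furniture and walls round the work are solid. World frame = base frame: x ahead of the robot, y to its left, z up, the work surface at z = 0. Lengths are in mm, angles in degrees, forces in N, time in s.
With the tool pointing down it reaches from about 350 to 850 mm from the base axis. Payload 8.1 kg.
Tool frame: the origin (TCP) lies midway between the tips of the shut fingers; the grasp point (between the pads) lies 19 mm behind it (r.pinch_z is the distance from the TCP to the grasp point, in mm); z points along the fingers, y is the line along which they close (so a half turn about z gives the same grasp; the last joint's range is limited). The gripper opens to 85 mm and grips with 20 to 120 N. Pads are 22 mm wide; open, the fingers measure 114 mm over their backs; the gripper's body (76 mm by 85 mm) begins 54 mm behind the grasp point. The pads swing forward as they close: fully open they stand 13 mm farther back than shut.
Start: joints at [66.383, 7.471, 85.268, -0, 87.261, -4.893], TCP at [192.587, 568.256, 209.192] pointing down, gripper open.
Joint ranges: [-169.43, 169.43], [-51.17, 129.36], [1.28, 143.12], [-76.62, 256.62], [0, 156.53], [-152.29, 152.29]. Speed limits (degrees/s): [136.94, 136.94, 159.86, 180, 180, 180].

### API

Orientations are given as [roll, pitch, yaw] about the fixed x, y, z axes, in that order (R = Rz(yaw) Ry(pitch) Rx(roll)).
In Python, from bench import sensors, optics, job, r gives the robot as it stands.
- The arm moves only by the tool play_rows, never from a script. Its argument "motion" is a list that holds one entry, the list of rows, each a list of 6 numbers: the shift along the tool's x, y, z in cm, then the turn, a rotation vector about the tool's x, y, z in degrees. In form: [[[x, y, z, ax, ay, az], ...]]. A call has 1 to 5 rows; each row is the pose to reach, as a shift and turn from the pose commanded when the call began, along the tool's axes at that moment; what a row does not reach only later rows make up. A row lasts 1/10 s, in which the tool goes at most 50 mm and 8.59 degrees, less where a joint would pass 70% of its speed; a pose out of reach is approached as far as the arm can. A call with a gripper value outside its range is refused whole. "jaw" is the opening, from 0 (shut) to 1 (fully open), set as the call begins (left out, the last holds). The fingers move at their own pace and stop on an object; "squeeze" is the grip in N (left out, the last holds). Time passes only in rows, so rows that repeat a pose let the fingers close. It gives the time, the measured TCP pose, the force, the opening and the grip force at its end, in the units of the state.
- sensors.sense(): the state, without advancing time (a new reading comes with each control period).
- optics.snapshot(name): name is "scene" or "top"; returns a dict with "pixels" (420x560x3 uint8, red, green, blue), "mtx" (3x3 intrinsics, pixels), "R" (3x3) and "t" (3): a world point X has camera coordinates R X + t. Camera axes: x right, y down, z forward; pixel columns grow to the right and rows downward; lengths in mm; the calibration is good to about 2 mm. A picture is of the moment at which its call begins. There is no depth.
- job.hand_in(): hands the job in; it is judged then, once.
The state is a dict: "time": time; "joint_pos": joint angles; "qd": joint speeds; "joint_efforts": joint torques, N m; "tool_pos": TCP position; "tcp_rot": TCP orientation; "ft_force": force on the tool from outside, world axes, zero at the start; "wrist_torque": the same for the moment, N m; "finger_gap": finger opening in mm; "grip_force": force on a finger pad.
Only numpy, scipy, OpenCV 4.12 (cv2) and the standard library are available. Lean on these libraries where they do the work, as an engineer would, in place of code of your own. Each camera call takes 0.05 s, during which the arm holds its last target. There are 200 camera calls.

### The job

Both control knobs of the table-top griddle have come off for cleaning: put the knob with the red spot back on the red dial's D-shaft and the one with the blue spot on the blue dial's, each with its pointer over the shaft's flat and pushed fully home, then leave both turned to off, the pointer at the dot uphill of the dial. The pepper mill stands in the way: set it upright on the worktop, at least 15 cm from both dials. Leave the other things where they stand.

Things in the scene. Friction and masses are not known exactly. Their poses are not given: they have to be found in the camera images.
- griddle: white table-top griddle, fixed, 290 mm wide, its front turned some 40 deg to the left, dark cast plate on top (96 mm high). Its steel front panel slopes up and back at 30 deg, 30 mm high at the foot, 80 at the top. Origin on the worktop below the panel's middle (52 mm high there, foot 37 mm in front); x to its back, y left, z up. Red dial on the left half, blue on the right, axes 75 mm from the middle; a black dot uphill of each marks off
- red_seat (a point): foot of the red dial's D-shaft (left dial), on the face of a red disc, 56 mm wide, that turns with it. z: out along the shaft, square to the panel (30 deg from vertical, towards the griddle's front); x: to the shaft's flat, also shown by a white stroke on the disc. The shaft rises 20 mm along z, 16 mm in diameter, flat 3.5 mm from the axis; its last 4 mm taper to 11 mm
- red_shaft (a joint): angle of the red shaft and disc (rad): 0 = flat and white stroke uphill, at the off dot; positive = anticlockwise seen from in front; range -1.75 to 1.75; stays where left (about 0.05 N m of friction; a seated knob has some 0.2 rad of play on it)
- red_knob: grey knob, red spot on top, 40 to 70 g, bore down on the worktop. Grip bar 44 (x) x 26 (y) mm, 34 high, on a skirt 47 mm wide, 4 thick. Origin: centre of underside; z up; x to the end with the black pointer line (red spot on the other half). D-bore from below: 21.5 mm deep, 17.6 mm wide, flat on the +x side 4.2 mm from the axis. Home: origin at the seat, axes along the seat's
- blue_seat (a point): foot of the blue dial's D-shaft (right dial), on the face of a blue disc, 56 mm wide, that turns with it. z: out along the shaft, square to the panel (30 deg from vertical, towards the griddle's front); x: to the shaft's flat, also shown by a white stroke on the disc. The shaft rises 20 mm along z, 16 mm in diameter, flat 3.5 mm from the axis; its last 4 mm taper to 11 mm
- blue_shaft (a joint): angle of the blue shaft and disc (rad): 0 = flat and white stroke uphill, at the off dot; positive = anticlockwise seen from in front; range -1.75 to 1.75; stays where left (about 0.05 N m of friction; a seated knob has some 0.2 rad of play on it)
- blue_knob: grey knob, blue spot on top, 40 to 70 g, bore down on the worktop. Grip bar 44 (x) x 26 (y) mm, 34 high, on a skirt 47 mm wide, 4 thick. Origin: centre of underside; z up; x to the end with the black pointer line (blue spot on the other half). D-bore from below: 21.5 mm deep, 17.6 mm wide, flat on the +x side 4.2 mm from the axis. Home: origin at the seat, axes along the seat's
- pepper_mill: dark wooden pepper mill, 58 mm across at the foot, 170 mm tall, 180 g; the round head, about 49 mm across from 123 to 159 mm up, can be gripped from above (a 12 mm steel button tops it at 170 mm). Stands 75 to 95 mm in front of the axis of one of the dials, either one, so that it blocks the way to it. Origin: centre of its underside, z up.
- steel_cup: small open steel cup, 45 mm across, 41 mm tall; stands in front of the griddle's panel, before one of the two dials. Bystander, leave alone. Origin: centre of its underside, z up.
- spice_jar: spice jar with a red cap, 45 mm across, 106 mm tall; stands far right, before the air fryer. Bystander. Above this part of the worktop wall cupboards hang 0.49 m up, beyond about 0.6 m from the robot; a kettle stands at its right end (y below -0.4). Origin: centre of its underside, z up.
- honey_jar: squat glass jar with a green lid, 68 x 74 mm across, 84 mm tall; stands far right. Bystander. Origin: centre of its underside, z up.
- yellow_cap_jar: spice jar with a yellow cap, 42 mm across, 96 mm tall; stands near the right. Bystander. Origin: centre of its underside, z up.
- sauce_bottle: slim sauce bottle with a dark red cap, 48 mm across, 182 mm tall; stands at the left near the sink. Bystander. Origin: centre of its underside, z up.
- teaspoon: steel teaspoon lying near the front edge, 135 mm long (x), 28 mm wide, 10 mm high. Bystander. Origin: centre of its underside, z up.
Mind the look-alikes: they are no part of the job. Leave any brown look-alike of the blue_knob alone. What is shaped like the red_knob but purple is not meant.

How it is judged:
By the outcome, as a careful person would: the job done as asked, in the order asked, and still so for the second after the job is handed in, with the robot touching nothing.
It also fails if it takes over 72 s, if anything falls off the work surface, if the arm or the gripper's body presses on something with over 40 N, if the wrist force passes 120 N, or if a joint passes its speed limit or range.

## Working session

There is one attempt and no reset: what is moved stays moved. The work goes in short steps, Python scripts to look and compute and a tool call to move; the robot and the scene stay as the last step left them, time stands still between calls to the robot, and variables do not carry over. Pictures are saved under pics/ and viewed, at most 10 in all, crops included, and the job is handed in when it is done.

Besides the shell and the picture viewer there is one more tool, called after "Call:" by a JSON object that holds its "name" and its "arguments", one argument or row to a line. play_rows: Moves the arm, as the interface text tells. Its arguments: {"type":"object","properties":{"motion":{"type":"array","items":{"type":"array","items":{"type":"array","items":{"type":"number"}}}},"jaw":{"type":"number"},"squeeze":{"type":"number"}},"required":["motion"]}

```bash
ls; mkdir -p pics
python3 - <<'E'
from bench import sensors, optics, job, r
import cv2
s=sensors.sense(); print(s); print(r.pinch_z)
for n in("scene","top"):
    d=optics.snapshot(n); print(n,d["mtx"],d["R"],d["t"])
    cv2.imwrite(f"pics/{n}0.png",cv2.resize(d["pixels"][:,:,::-1],(800,600),interpolation=cv2.INTER_CUBIC))
E
```

```text
pics
{'time': 0.0, 'joint_pos': array([ 6.63841146e+01,  7.51501400e+00,  8.53295940e+01, -6.30936023e-06,
        8.72613507e+01, -4.89278449e+00]), 'qd': array([ 0.04156138, -0.00764617,  0.0244836 ,  0.04338867, -0.03639374,
        0.02405148]), 'joint_efforts': array([ 5.15044976e-04, -5.69403970e+01, -5.00550842e+01,  1.80330726e-04,
        1.47179340e-02, -1.15523703e-04]), 'tool_pos': array([192.33558755, 567.71347077, 208.14243341]), 'tcp_rot': array([-1.79894427e+02, -9.03108161e-03,  1.61276891e+02]), 'ft_force': array([ 0.24627318, -0.3478569 , -0.45333346]), 'wrist_torque': array([-0.00794611,  0.00543863,  0.00079673]), 'grip_force': 0.0, 'finger_gap': 85.40031393788574}
18.700000000000003
scene [[477.23540491   0.         281.08083619]
 [  0.         477.23540491 210.01846181]
 [  0.           0.           1.        ]] [[-0.72470259 -0.68889617  0.01510714]
 [-0.39975914  0.4024776  -0.82353167]
 [ 0.56124753 -0.60285475 -0.5670691 ]] [ 350.30451551  278.00605085 1187.22230293]
top [[485.2065072    0.         278.08239646]
 [  0.         485.2065072  209.50078088]
 [  0.           0.           1.        ]] [[-0.01038848 -0.99978538 -0.01792387]
 [-0.98866681  0.01295433 -0.14956644]
 [ 0.14976653  0.01616697 -0.9885892 ]] [   9.5673526   492.36753006 1187.65298961]
```

View pics/scene0.png

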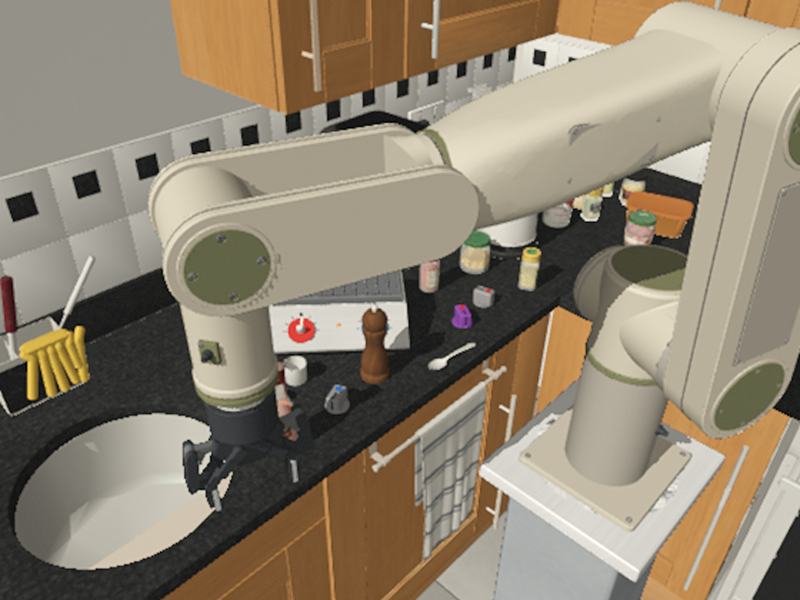

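View pics/top0.png

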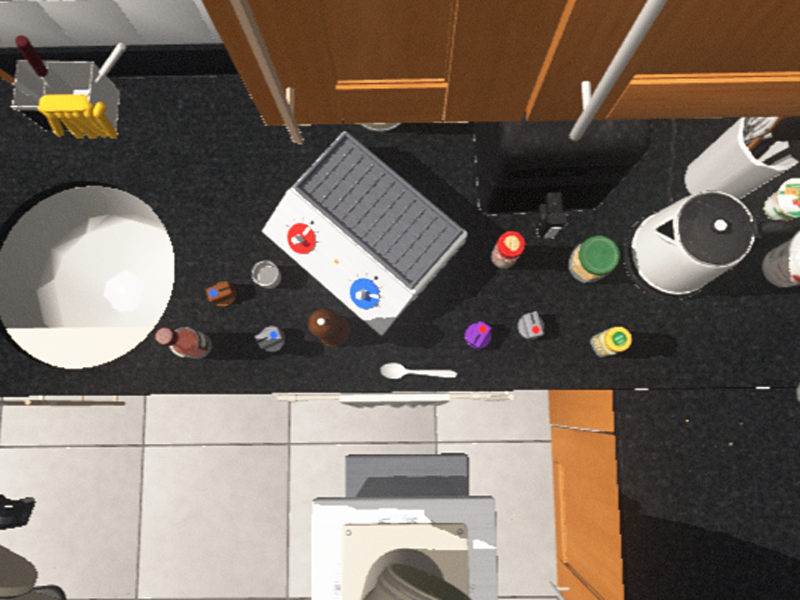

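The top view shows the griddle with the red dial at about (301,238) and the blue dial at (365,293). The mill is at (325,325), in front of the blue dial, and the cup is at (265,273). The blue-spot knob is at (269,338) and the red-spot grey knob at (531,326). The purple knob (478,334) and brown knob (220,293) are the look-alikes. Next I'll enlarge the relevant areas.

Run:
```python
from bench import optics
import cv2,numpy as np
p=optics.snapshot("top")["pixels"][:,:,::-1]
def crop(c0,r0,w,h,k,n):
    cv2.imwrite(n,cv2.resize(p[r0:r0+h,c0:c0+w],None,fx=k,fy=k,interpolation=cv2.INTER_CUBIC))
crop(175,150,160,100,5,"pics/a.png")
crop(320,210,80,45,10,"pics/b.png")
```

```text
(no output)
```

View pics/a.png

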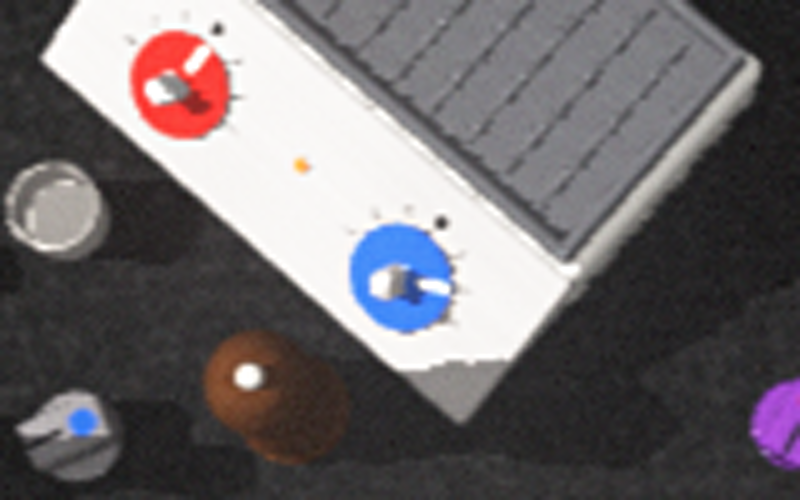

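View pics/b.png

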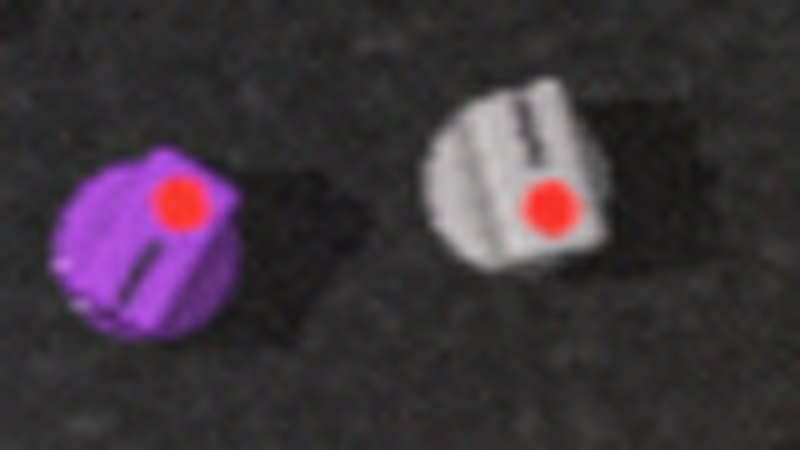

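Crop a shows the red disc centred at about (180,84) with its off dot at (217,29), and the blue disc at (403,278) with its dot at (441,222). The blue stroke points right, so that shaft is turned clockwise. The mill button is at (248,377), and the blue knob's spot is at (83,422). In crop b the red knob's spot is at (552,208), its pointer line runs from (520,100) to (538,162), and its skirt is centred near (515,178).

```bash
cat > h.py <<'E'
import numpy as np,cv2
from scipy.spatial.transform import Rotation as Ro
from bench import sensors, optics
def pln(d,px,z0=0,p0=None,n=(0,0,1)):
    R,t=d["R"],d["t"];C=-R.T@t
    v=R.T@np.linalg.inv(d["mtx"])@[px[0],px[1],1]
    if p0 is None:p0=[0,0,z0]
    n=np.array(n);return C+v*(n@(np.array(p0)-C))/(n@v)
def proj(d,X):
    c=np.atleast_2d(X)@d["R"].T+d["t"];q=c@d["mtx"].T;return q[:,:2]/q[:,2:]
def cp(x,y,c0,r0,k): return np.array([c0+(x+.5)/k-.5,r0+(y+.5)/k-.5])
def ang(v): return np.degrees(np.arctan2(v[1],v[0]))
E
cat > m.py <<'E'
from h import *
d=optics.snapshot("top");p=d["pixels"].astype(int)
A=lambda x,y:cp(x,y,175,150,5)
B=lambda x,y:cp(x,y,320,210,10)
r,g,b=p[...,0],p[...,1],p[...,2]
def hull(mask,box):
    m=np.zeros_like(mask);c0,r0,c1,r1=box;m[r0:r1,c0:c1]=mask[r0:r1,c0:c1]
    ys,xs=np.nonzero(m);M=cv2.moments(cv2.convexHull(np.c_[xs,ys].astype(np.float32)))
    return np.array([M["m10"],M["m01"]])/M["m00"]
cr=hull((r>170)&(g<110)&(b<110),(195,150,230,182));cb=hull((b>150)&(r<110),(240,190,272,222))
print(cr,cb)
Pr,Pb=pln(d,cr,54),pln(d,cb,54);v=Pr-Pb;print("discs",Pr,Pb,np.linalg.norm(v))
y=v/np.linalg.norm(v);x=np.array([y[1],-y[0],0]);yaw=ang(x);print("griddle yaw",yaw)
n=-x*.5+np.array([0,0,np.sqrt(.75)]);u=x*np.sqrt(.75)+np.array([0,0,.5])
def disc_ang(px,P):
    w=pln(d,px,p0=P,n=n)-P; return w@u,w@y,np.degrees(np.arctan2(w@y,w@u))
print("red dot,stroke",disc_ang(A(217,29),Pr),disc_ang(A(188,72),Pr),disc_ang(A(210,48),Pr))
print("blue dot,stroke",disc_ang(A(441,222),Pb),disc_ang(A(420,284),Pb),disc_ang(A(450,288),Pb))
print("mill",pln(d,A(248,377),170))
s=pln(d,B(552,208),34);q=pln(d,B(529,130),34);print("redknob spot,ptr,ctr",s,q,pln(d,B(515,178),2),ang(q-s),np.linalg.norm(q-s))
s=pln(d,A(83,422),34);print("blueknob spot",s,pln(d,A(75,435),2))
print("cup",pln(d,A(53,204),41))
im=p[:,:,::-1].astype(np.uint8)
f=lambda c,rr:cv2.resize(im[rr-20:rr+20,c-20:c+20],(400,400),interpolation=cv2.INTER_CUBIC)
o=np.hstack([f(189,236),f(255,205)]);cv2.imwrite("pics/c.png",o)
E
python3 m.py
```

```text
[210.75327635 166.44558405] [254.77233115 204.95915033]
discs [602.25514699 172.67912071  54.        ] [502.10894459  61.54904229  54.        ] 149.59664497225648
griddle yaw -42.023974128857986
red dot,stroke (np.float64(36.252328964698236), np.float64(0.39105985138023136), np.float64(0.6180350516131142)) (np.float64(7.812712661882964), np.float64(0.4287421386902994), np.float64(3.1410984842244387)) (np.float64(25.858717924823658), np.float64(-2.092875532105539), np.float64(-4.627148598119591))
blue dot,stroke (np.float64(36.96868784354939), np.float64(0.4671150788860168), np.float64(0.7239179952860978)) (np.float64(3.9629089106299786), np.float64(-9.90245089171626), np.float64(-68.18897163229472)) (np.float64(13.147115859673885), np.float64(-23.10860874378323), np.float64(-60.36327524819879))
mill [438.77192194 122.73253861 170.        ]
redknob spot,ptr,ctr [ 436.91768047 -237.82209753   34.        ] [ 456.6661856  -232.85464456   34.        ] [ 448.1629152 -234.4890821    2.       ] 14.119023819506449 20.363669713001613
blueknob spot [433.35812649 223.41806933  34.        ] [429.94087486 233.76693213   2.        ]
cup [544.01640575 239.16091028  41.        ]
```

View pics/c.png

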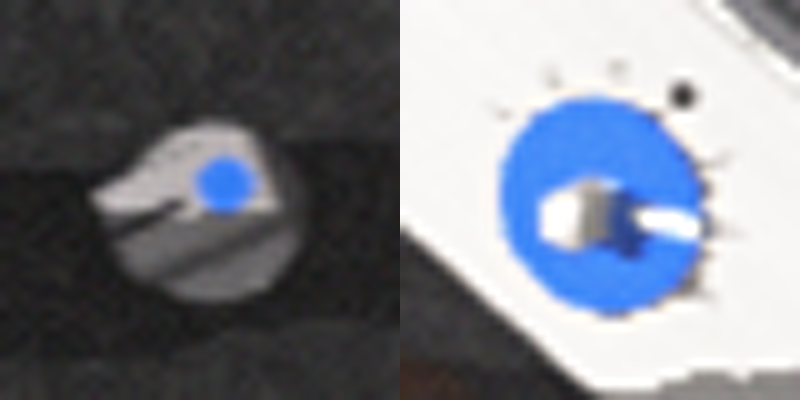

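Crop c shows the blue knob's spot at (225,185) and its pointer line from (118,232) to (180,202). The blue stroke runs from (640,215) to (697,228).

```bash
cat > m2.py <<'E'
from h import *
d=optics.snapshot("top")
K=lambda x,y:cp(x,y,169,216,10); D=lambda x,y:cp(x-400,y,235,185,10)
s=pln(d,K(225,185),34);e1=pln(d,K(118,232),34);e2=pln(d,K(180,202),34)
print("blue knob",s,e1,e2,ang(e1-e2),ang((e1+e2)/2-s))
Pb=pln(d,[254.77,204.96],54);
x=np.array([np.cos(np.radians(-42.0)),np.sin(np.radians(-42.0)),0]);y=np.array([-x[1],x[0],0])
n=-x*.5+np.array([0,0,.75**.5]);u=x*.75**.5+np.array([0,0,.5])
for q in((640,215),(697,228)):
    w=pln(d,D(*q),p0=Pb,n=n)-Pb;print(w@u,w@y,np.degrees(np.arctan2(w@y,w@u)))
f=lambda x,y,z:print(np.round(pln(d,cp(x,y,0,0,800/560),z)))
for nm,x_,y_,z in[("purple",478,334,34),("spice",511,243,106),("yellow",618,338,96),("honey",597,252,84),("spoon",392,370,5),("spoon",455,375,5),("gcorner",466,236,96),("gfront",381,333,20),("edge",400,388,0),("sauce",165,337,182),("brown",220,293,34)]: print(nm,end="");f(x_,y_,z)
# overlay: knob outlines
im=d["pixels"][:,:,::-1].copy()
def outl(c,h,im,c0,r0,k):
    X=np.array([np.cos(np.radians(h)),np.sin(np.radians(h)),0]);Y=np.array([-X[1],X[0],0]);c=np.array(c+[0.])
    th=np.linspace(0,6.28,60)
    for pts in([c+23.5*(np.cos(t)*X+np.sin(t)*Y)+[0,0,2] for t in th],[c+a*22*X+b*13*Y+[0,0,34] for a,b in((1,1),(1,-1),(-1,-1),(-1,1))]):
        q=(proj(d,np.array(pts))-[c0,r0]+.5)*k-.5
        cv2.polylines(im,[np.round(q).astype(int)],True,(0,255,0),1)
import sys
o=[]
for c,h,(cc,rr) in(([447.0,-235.3],14,(371,228)),([429.0,232.5],110,(189,236))):
    z=cv2.resize(im[rr-20:rr+20,cc-20:cc+20],(400,400),interpolation=cv2.INTER_CUBIC);outl(c,h,z,cc-20,rr-20,10);o.append(z)
cv2.imwrite("pics/d.png",np.hstack(o))
E
python3 m2.py
```

```text
blue knob [433.23626261 223.79518512  34.        ] [421.68871582 250.62000139  34.        ] [429.07595318 235.09611285  34.        ] 115.44802779476909 112.39172490713322
4.599972534426145 -9.27326797993897 -63.61644830460975
12.203653587506693 -22.648483755846765 -61.68293734760304
purple[ 430. -137.   34.]
spice[ 576. -189.  106.]
yellow[ 414. -362.   96.]
honey[ 563. -339.   84.]
spoon[370.  15.   5.]
spoon[360. -97.   5.]
gcorner[ 591. -115.   96.]
gfront[435.  34.  20.]
edge[338.   2.   0.]
sauce[416. 363. 182.]
brown[509. 320.  34.]
```

View pics/d.png

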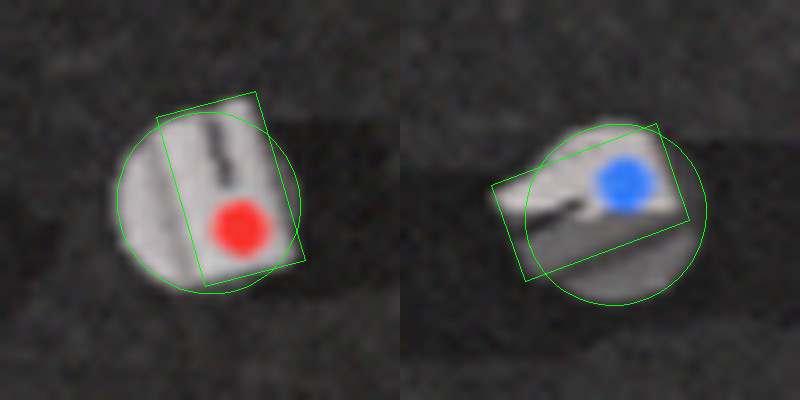

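The overlay fits to about 1 mm. I read the headings as 15° for the red knob and 114° for the blue, with the red shaft at about 0 and the blue at about -62°. Next is a row planner, and the mill goes first.

```bash
cat > plan.py <<'E'
import json,sys,numpy as np
from h import Ro,sensors
def down(yaw): return Ro.from_euler("xyz",[180,0,yaw],degrees=True)
def tilt(gyaw,kn,s=-1):
    "tool z = -panel normal, tool x = s * (uphill turned by kn deg about the normal)"
    X=np.array([np.cos(np.radians(gyaw)),np.sin(np.radians(gyaw)),0])
    n=-X*.5+np.array([0,0,.75**.5]);u=X*.75**.5+np.array([0,0,.5])
    tx=s*Ro.from_rotvec(n*np.radians(kn)).apply(u)
    return Ro.from_matrix(np.c_[tx,np.cross(-n,tx),-n]),n
def plan(wps,lin=40,rot=7.5):
    "wps: (pos,Rotation,extra hold rows, 'note'); prints calls; stores the commanded pose"
    st=json.load(open("cmd.json"));p=np.array(st["p"]);R=Ro.from_quat(st["q"])
    for w in wps:
        q,S=np.array(w[0],float),w[1];hold=w[2] if len(w)>2 else 0
        rv=(R.inv()*S).as_rotvec();N=max(1,int(np.ceil(max(np.linalg.norm(q-p)/lin,np.degrees(np.linalg.norm(rv))/rot))))
        rows=[(p+(q-p)*k/N,R*Ro.from_rotvec(rv*k/N)) for k in range(1,N+1)]+[(q,S)]*hold
        print("#",w[3] if len(w)>3 else "",np.round(q,1))
        for i in range(0,len(rows),5):
            out=[]
            for a,b in rows[i:i+5]:
                out.append([round(v,2)+0. for v in R.inv().apply(a-p)/10]+[round(v,1)+0. for v in np.degrees((R.inv()*b).as_rotvec())])
            print(json.dumps([out]))
            o=np.array(out[-1]);p=p+R.apply(o[:3]*10);R=R*Ro.from_rotvec(np.radians(o[3:]))
    json.dump({"p":list(p),"q":list(R.as_quat())},open("cmd.json","w"))
def where():
    s=sensors.sense();st=json.load(open("cmd.json"))
    m=Ro.from_euler("xyz",s["tcp_rot"],degrees=True)
    print("t",round(s["time"],2),"pos-cmd",np.round(s["tool_pos"]-st["p"],1),"rot",np.round(np.degrees((Ro.from_quat(st["q"]).inv()*m).as_rotvec()),2),"j",np.round(s["joint_pos"],0),"F",np.round(s["ft_force"],1),"gap",round(s["finger_gap"],1),"grip",round(s["grip_force"],1))
E
python3 - <<'E'
from plan import *
R=down(161.276);json.dump({"p":[192.587,568.256,209.192],"q":list(R.as_quat())},open("cmd.json","w"))
plan([([250,480,270],R),([438.8,122.7,270],R),([438.8,122.7,126],R,2)],lin=45)
E
```

```text
#  [250. 480. 270.]
[[[-2.76, -2.17, -2.03, 0.0, 0.0, 0.0], [-5.51, -4.34, -4.05, 0.0, 0.0, 0.0], [-8.27, -6.52, -6.08, 0.0, 0.0, 0.0]]]
#  [438.8 122.7 270. ]
[[[-3.26, -3.09, 0.0, 0.0, 0.0, 0.0], [-6.52, -6.17, 0.0, 0.0, 0.0, 0.0], [-9.78, -9.26, 0.0, 0.0, 0.0, 0.0], [-13.04, -12.34, 0.0, 0.0, 0.0, 0.0], [-16.31, -15.43, 0.0, 0.0, 0.0, 0.0]]]
[[[-3.26, -3.09, 0.0, 0.0, 0.0, 0.0], [-6.52, -6.17, 0.0, 0.0, 0.0, 0.0], [-9.78, -9.26, 0.0, 0.0, 0.0, 0.0], [-13.04, -12.34, 0.0, 0.0, 0.0, 0.0]]]
#  [438.8 122.7 126. ]
[[[0.0, 0.0, 3.6, 0.0, 0.0, 0.0], [0.0, 0.0, 7.2, 0.0, 0.0, 0.0], [0.0, 0.0, 10.8, 0.0, 0.0, 0.0], [0.0, 0.0, 14.4, 0.0, 0.0, 0.0], [0.0, 0.0, 14.4, 0.0, 0.0, 0.0]]]
[[[0.0, 0.0, 0.0, 0.0, 0.0, 0.0]]]
```

Call:
{"name": "play_rows", "arguments": {
  "motion": [
    [[-2.76,-2.17,-2.03,0,0,0],[-5.51,-4.34,-4.05,0,0,0],[-8.27,-6.52,-6.08,0,0,0]]
  ],
  "jaw": 1
}}

```text
time: 0.55
tool_pos: [250.2, 478.8, 270.2]
tcp_rot: [-179.9, -0.0, 161.3]
ft_force: [0.7, 0.5, 1.4]
finger_gap: 85.5
grip_force: 0.0
```

Call:
{"name": "play_rows", "arguments": {
  "motion": [
    [[-3.26,-3.09,0,0,0,0],[-6.52,-6.17,0,0,0,0],[-9.78,-9.26,0,0,0,0],[-13.04,-12.34,0,0,0,0],[-16.31,-15.43,0,0,0,0]]
  ]
}}

```text
time: 1.05
tool_pos: [355.3, 279.8, 270.1]
tcp_rot: [180.0, 0.0, 161.3]
ft_force: [0.8, 0.9, -0.5]
finger_gap: 85.8
grip_force: 0.0
```

Call:
{"name": "play_rows", "arguments": {
  "motion": [
    [[-3.26,-3.09,0,0,0,0],[-6.52,-6.17,0,0,0,0],[-9.78,-9.26,0,0,0,0],[-13.04,-12.34,0,0,0,0]]
  ]
}}

```text
time: 1.45
tool_pos: [439.3, 121.0, 270.2]
tcp_rot: [180.0, 0.0, 161.3]
ft_force: [0.7, 0.3, -0.4]
finger_gap: 85.2
grip_force: 0.0
```

Call:
{"name": "play_rows", "arguments": {
  "motion": [
    [[0,0,3.6,0,0,0],[0,0,7.2,0,0,0],[0,0,10.8,0,0,0],[0,0,14.4,0,0,0],[0,0,14.4,0,0,0]]
  ]
}}

```text
time: 1.95
tool_pos: [434.6, 121.9, 120.6]
tcp_rot: [-179.7, -0.5, 161.3]
ft_force: [-0.7, 0.6, 0.1]
finger_gap: 85.6
grip_force: 0.0
```

Call:
{"name": "play_rows", "arguments": {
  "motion": [
    [[0,0,0,0,0,0]]
  ]
}}

```text
time: 2.05
tool_pos: [438.4, 122.7, 126.3]
tcp_rot: [-180.0, -0.1, 161.3]
ft_force: [0.5, -0.3, 0.8]
finger_gap: 85.5
grip_force: 0.0
```

Run:
```python
from plan import *
where()
R=down(161.276)
plan([([438.8,122.7,236],R,0,"lift"),([510,-140,236],R,1,"over"),([510,-140,130],R,2,"lower")],lin=33)
```

```text
t 2.05 pos-cmd [-0.4 -0.1  0.3] rot [ 0.04  0.07 -0.  ] j [  9. -12. 113.  -0.  79. -62.] F [ 0.5 -0.3  0.8] gap 85.5 grip 0.0
# lift [438.8 122.7 236. ]
[[[0.0, 0.0, -2.75, 0.0, 0.0, 0.0], [0.0, 0.0, -5.5, 0.0, 0.0, 0.0], [0.0, 0.0, -8.25, 0.0, 0.0, 0.0], [0.0, 0.0, -11.0, 0.0, 0.0, 0.0]]]
# over [ 510. -140.  236.]
[[[-1.69, -2.51, 0.0, 0.0, 0.0, 0.0], [-3.37, -5.02, 0.0, 0.0, 0.0, 0.0], [-5.06, -7.53, 0.0, 0.0, 0.0, 0.0], [-6.75, -10.04, 0.0, 0.0, 0.0, 0.0], [-8.43, -12.55, 0.0, 0.0, 0.0, 0.0]]]
[[[-1.69, -2.52, 0.0, 0.0, 0.0, 0.0], [-3.37, -5.03, 0.0, 0.0, 0.0, 0.0], [-5.06, -7.54, 0.0, 0.0, 0.0, 0.0], [-6.75, -10.05, 0.0, 0.0, 0.0, 0.0], [-6.75, -10.05, 0.0, 0.0, 0.0, 0.0]]]
# lower [ 510. -140.  130.]
[[[0.0, 0.0, 2.65, 0.0, 0.0, 0.0], [0.0, 0.0, 5.3, 0.0, 0.0, 0.0], [0.0, 0.0, 7.95, 0.0, 0.0, 0.0], [0.0, 0.0, 10.6, 0.0, 0.0, 0.0], [0.0, 0.0, 10.6, 0.0, 0.0, 0.0]]]
[[[0.0, 0.0, 0.0, 0.0, 0.0, 0.0]]]
```

Call:
{"name": "play_rows", "arguments": {
  "motion": [
    [[0,0,0,0,0,0],[0,0,0,0,0,0],[0,0,0,0,0,0],[0,0,0,0,0,0],[0,0,0,0,0,0]]
  ],
  "jaw": 0,
  "squeeze": 40
}}

```text
time: 2.55
tool_pos: [440.1, 123.4, 127.8]
tcp_rot: [179.9, 0.2, 161.3]
ft_force: [-0.6, 1.0, 6.0]
finger_gap: 32.5
grip_force: 32.9
```

Call:
{"name": "play_rows", "arguments": {
  "motion": [
    [[0,0,0,0,0,0],[0,0,0,0,0,0],[0,0,0,0,0,0]]
  ]
}}

```text
time: 2.85
tool_pos: [440.1, 123.4, 127.8]
tcp_rot: [179.9, 0.2, 161.3]
ft_force: [0.8, 1.2, 6.0]
finger_gap: 32.7
grip_force: 32.9
```

Call:
{"name": "play_rows", "arguments": {
  "motion": [
    [[0,0,-2.75,0,0,0],[0,0,-5.5,0,0,0],[0,0,-8.25,0,0,0],[0,0,-11,0,0,0]]
  ]
}}

```text
time: 3.25
tool_pos: [438.8, 122.8, 237.6]
tcp_rot: [180.0, 0.0, 161.3]
ft_force: [0.6, -0.5, 0.2]
finger_gap: -0.2
grip_force: 0.0
```

Call:
{"name": "play_rows", "arguments": {
  "motion": [
    [[-1.69,-2.51,0,0,0,0],[-3.37,-5.02,0,0,0,0],[-5.06,-7.53,0,0,0,0],[-6.75,-10.04,0,0,0,0],[-8.43,-12.55,0,0,0,0]]
  ]
}}

```text
time: 3.75
tool_pos: [478.7, -24.4, 236.6]
tcp_rot: [180.0, 0.1, 161.3]
ft_force: [0.4, 0.4, 0.8]
finger_gap: 0.3
grip_force: 0.0
```

Call:
{"name": "play_rows", "arguments": {
  "motion": [
    [[-1.69,-2.52,0,0,0,0],[-3.37,-5.03,0,0,0,0],[-5.06,-7.54,0,0,0,0],[-6.75,-10.05,0,0,0,0],[-6.75,-10.05,0,0,0,0]]
  ]
}}

```text
time: 4.25
tool_pos: [510.4, -143.2, 236.1]
tcp_rot: [-179.9, 0.0, 161.1]
ft_force: [0.4, 1.0, -0.4]
finger_gap: 0.1
grip_force: 0.0
```

Call:
{"name": "play_rows", "arguments": {
  "motion": [
    [[0,0,2.65,0,0,0],[0,0,5.3,0,0,0],[0,0,7.95,0,0,0],[0,0,10.6,0,0,0],[0,0,10.6,0,0,0]]
  ]
}}

```text
time: 4.75
tool_pos: [507.2, -138.4, 126.0]
tcp_rot: [180.0, -0.4, 161.3]
ft_force: [-0.5, 0.1, -0.6]
finger_gap: 0.1
grip_force: 0.0
```

Call:
{"name": "play_rows", "arguments": {
  "motion": [
    [[0,0,0,0,0,0],[0,0,0,0,0,0]]
  ]
}}

```text
time: 4.95
tool_pos: [511.2, -140.2, 132.2]
tcp_rot: [-180.0, 0.2, 161.3]
ft_force: [-0.1, 0.7, -0.1]
finger_gap: 0.1
grip_force: 0.0
```

Run:
```python
from plan import *
where()
d=optics=__import__("bench").optics.snapshot("scene");import cv2
cv2.imwrite("pics/e.png",cv2.resize(d["pixels"][150:360,120:400,::-1],(800,600),interpolation=cv2.INTER_CUBIC))
```

```text
t 4.95 pos-cmd [ 1.2 -0.2  2.2] rot [ 0.   -0.17 -0.01] j [-21.  -1. 102.   0.  79. -92.] F [-0.1  0.7 -0.1] gap 0.1 grip 0.0
```

View pics/e.png

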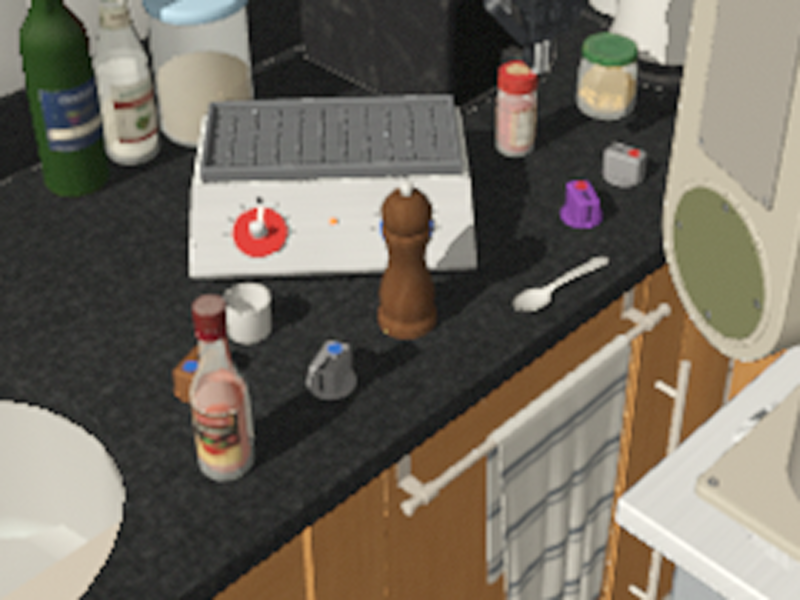

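The fingers slid off the domed top, so the grip was too high. The picture shows the mill still upright at its spot, near (407,330). I'll measure it again and grip lower.

Run:
```python
from plan import *
from h import *
d=optics.snapshot("top");p=d["pixels"].astype(int)
m=(p.min(2)>190)[215:236,214:236];ys,xs=np.nonzero(m);print(len(xs));c=[xs.mean()+214,ys.mean()+215];B=pln(d,c,170);print(c,B)
x,y=np.round(B[:2],1)
R=down(161.276)
plan([([510,-140,240],R),([x,y,240],R),([x,y,113],R,3)],lin=42)
```

```text
14
[np.float64(224.5), np.float64(224.71428571428572)] [439.40806016 122.06284734 170.        ]
#  [ 510. -140.  240.]
[[[0.0, 0.0, -3.67, 0.0, 0.0, 0.0], [0.0, 0.0, -7.33, 0.0, 0.0, 0.0], [0.0, 0.0, -11.0, 0.0, 0.0, 0.0]]]
#  [439.4 122.1 240. ]
[[[2.16, 3.22, 0.0, 0.0, 0.0, 0.0], [4.32, 6.45, 0.0, 0.0, 0.0, 0.0], [6.47, 9.67, 0.0, 0.0, 0.0, 0.0], [8.63, 12.89, 0.0, 0.0, 0.0, 0.0], [10.79, 16.11, 0.0, 0.0, 0.0, 0.0]]]
[[[2.16, 3.23, 0.0, 0.0, 0.0, 0.0], [4.31, 6.45, 0.0, 0.0, 0.0, 0.0]]]
#  [439.4 122.1 113. ]
[[[0.0, 0.0, 3.17, 0.0, 0.0, 0.0], [0.0, 0.0, 6.35, 0.0, 0.0, 0.0], [0.0, 0.0, 9.52, 0.0, 0.0, 0.0], [0.0, 0.0, 12.7, 0.0, 0.0, 0.0], [0.0, 0.0, 12.7, 0.0, 0.0, 0.0]]]
[[[0.0, 0.0, 0.0, 0.0, 0.0, 0.0], [0.0, 0.0, 0.0, 0.0, 0.0, 0.0]]]
```

Call:
{"name": "play_rows", "arguments": {
  "motion": [
    [[0,0,-3.67,0,0,0],[0,0,-7.33,0,0,0],[0,0,-11,0,0,0]]
  ],
  "jaw": 1
}}

```text
time: 5.35
tool_pos: [510.2, -140.1, 242.5]
tcp_rot: [-180.0, 0.1, 161.3]
ft_force: [0.5, -0.4, 0.1]
finger_gap: 43.1
grip_force: 0.0
```

Call:
{"name": "play_rows", "arguments": {
  "motion": [
    [[2.16,3.22,0,0,0,0],[4.32,6.45,0,0,0,0],[6.47,9.67,0,0,0,0],[8.63,12.89,0,0,0,0],[10.79,16.11,0,0,0,0]]
  ]
}}

```text
time: 5.85
tool_pos: [459.5, 48.5, 241.6]
tcp_rot: [179.9, 0.1, 161.3]
ft_force: [0.5, 0.2, -0.2]
finger_gap: 85.1
grip_force: 0.0
```

Call:
{"name": "play_rows", "arguments": {
  "motion": [
    [[2.16,3.23,0,0,0,0],[4.31,6.45,0,0,0,0],[4.31,6.45,0,0,0,0],[4.31,6.45,0,0,0,0]]
  ]
}}

```text
time: 6.25
tool_pos: [439.7, 122.8, 241.2]
tcp_rot: [180.0, 0.1, 161.4]
ft_force: [0.8, -1.3, -1.1]
finger_gap: 85.3
grip_force: 0.0
```

Call:
{"name": "play_rows", "arguments": {
  "motion": [
    [[0,0,3.17,0,0,0],[0,0,6.35,0,0,0],[0,0,9.52,0,0,0],[0,0,12.7,0,0,0],[0,0,12.7,0,0,0]]
  ]
}}

```text
time: 6.75
tool_pos: [436.5, 120.3, 108.8]
tcp_rot: [-179.8, -0.4, 161.2]
ft_force: [-1.6, -0.4, 0.0]
finger_gap: 85.5
grip_force: 0.0
```

Call:
{"name": "play_rows", "arguments": {
  "motion": [
    [[0,0,0,0,0,0],[0,0,0,0,0,0]]
  ]
}}

```text
time: 6.95
tool_pos: [441.2, 121.8, 115.4]
tcp_rot: [179.9, 0.2, 161.2]
ft_force: [0.2, 1.1, -0.3]
finger_gap: 85.3
grip_force: 0.0
```

Call:
{"name": "play_rows", "arguments": {
  "motion": [
    [[0,0,0,0,0,0],[0,0,0,0,0,0],[0,0,0,0,0,0],[0,0,0,0,0,0],[0,0,0,0,0,0]]
  ],
  "jaw": 0,
  "squeeze": 40
}}

```text
time: 7.45
tool_pos: [440.5, 122.3, 114.6]
tcp_rot: [179.9, 0.1, 161.3]
ft_force: [-1.1, 0.5, 6.6]
finger_gap: 45.7
grip_force: 39.9
```

Call:
{"name": "play_rows", "arguments": {
  "motion": [
    [[0,0,0,0,0,0],[0,0,0,0,0,0],[0,0,0,0,0,0]]
  ]
}}

```text
time: 7.75
tool_pos: [440.5, 122.3, 114.6]
tcp_rot: [179.9, 0.1, 161.3]
ft_force: [-1.0, 0.2, 6.7]
finger_gap: 45.6
grip_force: 39.9
```

Run:
```python
from plan import *
where()
R=down(161.276)
plan([([439.4,122.1,223],R,1,"lift"),([510,-140,223],R,3,"over"),([510,-140,114.5],R,3,"lower")],lin=28)
```

```text
t 7.75 pos-cmd [1.1 0.2 1.6] rot [-0.07 -0.14 -0.01] j [  9. -12. 114.  -0.  78. -62.] F [-1.   0.2  6.7] gap 45.6 grip 39.9
# lift [439.4 122.1 223. ]
[[[0.0, 0.0, -2.75, 0.0, 0.0, 0.0], [0.0, 0.0, -5.5, 0.0, 0.0, 0.0], [0.0, 0.0, -8.25, 0.0, 0.0, 0.0], [0.0, 0.0, -11.0, 0.0, 0.0, 0.0], [0.0, 0.0, -11.0, 0.0, 0.0, 0.0]]]
# over [ 510. -140.  223.]
[[[-1.51, -2.26, 0.0, 0.0, 0.0, 0.0], [-3.02, -4.51, 0.0, 0.0, 0.0, 0.0], [-4.53, -6.77, 0.0, 0.0, 0.0, 0.0], [-6.04, -9.02, 0.0, 0.0, 0.0, 0.0], [-7.55, -11.28, 0.0, 0.0, 0.0, 0.0]]]
[[[-1.51, -2.25, 0.0, 0.0, 0.0, 0.0], [-3.02, -4.51, 0.0, 0.0, 0.0, 0.0], [-4.53, -6.77, 0.0, 0.0, 0.0, 0.0], [-6.04, -9.02, 0.0, 0.0, 0.0, 0.0], [-7.55, -11.28, 0.0, 0.0, 0.0, 0.0]]]
[[[0.0, 0.0, 0.0, 0.0, 0.0, 0.0], [0.0, 0.0, 0.0, 0.0, 0.0, 0.0], [0.0, 0.0, 0.0, 0.0, 0.0, 0.0]]]
# lower [ 510.  -140.   114.5]
[[[0.0, 0.0, 2.71, 0.0, 0.0, 0.0], [0.0, 0.0, 5.42, 0.0, 0.0, 0.0], [0.0, 0.0, 8.14, 0.0, 0.0, 0.0], [0.0, 0.0, 10.85, 0.0, 0.0, 0.0], [0.0, 0.0, 10.85, 0.0, 0.0, 0.0]]]
[[[0.0, 0.0, 0.0, 0.0, 0.0, 0.0], [0.0, 0.0, 0.0, 0.0, 0.0, 0.0]]]
```

The gap is 45.6 mm on a 49 mm head, so the grip is still a bit above the equator. I'll open, go 9 mm lower and grip again.

Call:
{"name": "play_rows", "arguments": {
  "motion": [
    [[0,0,0,0,0,0],[0,0,0,0,0,0],[0,0,0.5,0,0,0],[0,0,0.9,0,0,0],[0,0,0.9,0,0,0]]
  ],
  "jaw": 0.8
}}

```text
time: 8.25
tool_pos: [438.6, 122.0, 102.8]
tcp_rot: [-179.9, -0.1, 161.3]
ft_force: [-0.3, 0.1, 0.8]
finger_gap: 67.9
grip_force: 0.0
```

Call:
{"name": "play_rows", "arguments": {
  "motion": [
    [[0,0,0,0,0,0],[0,0,0,0,0,0],[0,0,0,0,0,0],[0,0,0,0,0,0],[0,0,0,0,0,0]]
  ],
  "jaw": 0
}}

```text
time: 8.75
tool_pos: [439.7, 122.1, 104.2]
tcp_rot: [180.0, 0.0, 161.3]
ft_force: [-0.1, 0.7, 1.6]
finger_gap: 46.4
grip_force: 41.4
```

Call:
{"name": "play_rows", "arguments": {
  "motion": [
    [[0,0,0,0,0,0]]
  ]
}}

```text
time: 8.85
tool_pos: [439.7, 122.1, 104.3]
tcp_rot: [180.0, 0.0, 161.3]
ft_force: [0.9, -0.5, 1.8]
finger_gap: 46.4
grip_force: 41.5
```

Call:
{"name": "play_rows", "arguments": {
  "motion": [
    [[0,0,-2.75,0,0,0],[0,0,-5.5,0,0,0],[0,0,-8.25,0,0,0],[0,0,-11,0,0,0],[0,0,-11,0,0,0]]
  ]
}}

```text
time: 9.35
tool_pos: [441.5, 122.4, 218.0]
tcp_rot: [179.8, 0.3, 161.3]
ft_force: [1.0, -0.4, -2.1]
finger_gap: 46.5
grip_force: 42.0
```

Call:
{"name": "play_rows", "arguments": {
  "motion": [
    [[-1.51,-2.26,0,0,0,0],[-3.02,-4.51,0,0,0,0],[-4.53,-6.77,0,0,0,0],[-6.04,-9.02,0,0,0,0],[-7.55,-11.28,0,0,0,0]]
  ]
}}

```text
time: 9.85
tool_pos: [474.0, -9.9, 212.1]
tcp_rot: [-180.0, -0.1, 161.3]
ft_force: [-0.2, -0.3, -1.2]
finger_gap: 46.4
grip_force: 42.1
```

Call:
{"name": "play_rows", "arguments": {
  "motion": [
    [[-1.51,-2.25,0,0,0,0],[-3.02,-4.51,0,0,0,0],[-4.53,-6.77,0,0,0,0],[-6.04,-9.02,0,0,0,0],[-7.55,-11.28,0,0,0,0]]
  ]
}}

```text
time: 10.35
tool_pos: [509.3, -140.9, 211.9]
tcp_rot: [180.0, -0.2, 161.3]
ft_force: [0.6, 0.5, -1.8]
finger_gap: 46.1
grip_force: 42.1
```

Call:
{"name": "play_rows", "arguments": {
  "motion": [
    [[0,0,0,0,0,0],[0,0,0,0,0,0],[0,0,0,0,0,0]]
  ]
}}

```text
time: 10.65
tool_pos: [509.4, -139.2, 212.9]
tcp_rot: [180.0, -0.1, 161.3]
ft_force: [0.3, 0.1, -2.4]
finger_gap: 46.2
grip_force: 42.2
```

Call:
{"name": "play_rows", "arguments": {
  "motion": [
    [[0,0,2.7,0,0,0],[0,0,5.4,0,0,0],[0,0,8,0,0,0],[0,0,9,0,0,0],[0,0,10,0,0,0]]
  ]
}}

```text
time: 11.15
tool_pos: [509.8, -139.2, 113.5]
tcp_rot: [180.0, -0.0, 161.3]
ft_force: [0.3, -0.5, -2.1]
finger_gap: 46.3
grip_force: 42.2
```

Call:
{"name": "play_rows", "arguments": {
  "motion": [
    [[0,0,0.3,0,0,0],[0,0,0.6,0,0,0],[0,0,0.85,0,0,0],[0,0,0.85,0,0,0],[0,0,0.85,0,0,0]]
  ]
}}

```text
time: 11.65
tool_pos: [510.4, -140.2, 106.1]
tcp_rot: [-180.0, 0.0, 161.3]
ft_force: [0.2, -0.0, -2.2]
finger_gap: 46.0
grip_force: 42.2
```

Call:
{"name": "play_rows", "arguments": {
  "motion": [
    [[0,0,0.07,0,0,0],[0,0,0.14,0,0,0],[0,0,0.2,0,0,0],[0,0,0.2,0,0,0],[0,0,0.2,0,0,0]]
  ]
}}

```text
time: 12.15
tool_pos: [510.6, -140.2, 104.2]
tcp_rot: [180.0, 0.1, 161.3]
ft_force: [-0.2, 1.3, 4.5]
finger_gap: 46.5
grip_force: 42.8
```

Call:
{"name": "play_rows", "arguments": {
  "motion": [
    [[0,0,0,0,0,0],[0,0,0,0,0,0],[0,0,0,0,0,0],[0,0,0,0,0,0],[0,0,-0.5,0,0,0]]
  ],
  "jaw": 1
}}

```text
time: 12.65
tool_pos: [509.3, -139.8, 107.7]
tcp_rot: [180.0, -0.1, 161.3]
ft_force: [0.1, -0.0, 0.0]
finger_gap: 85.8
grip_force: 0.0
```

Call:
{"name": "play_rows", "arguments": {
  "motion": [
    [[0,0,-3.5,0,0,0],[0,0,-7,0,0,0],[0,0,-10.5,0,0,0],[0,0,-14.15,0,0,0]]
  ]
}}

```text
time: 13.05
tool_pos: [509.7, -139.9, 251.6]
tcp_rot: [180.0, -0.0, 161.3]
ft_force: [0.5, 0.4, -0.5]
finger_gap: 85.3
grip_force: 0.0
```

Run:
```python
from plan import *
json.dump({"p":[510,-140,250],"q":list(down(161.276).as_quat())},open("cmd.json","w"))
where()
R=down(195)
plan([([447,-234.5,160],R,2),([447,-234.5,45],R,2),([447,-234.5,12],R,4)],lin=38)
```

```text
t 13.05 pos-cmd [-0.3  0.1  1.6] rot [-0.    0.01  0.  ] j [-21.  -4.  93.   0.  91. -92.] F [ 0.5  0.4 -0.5] gap 85.3 grip 0.0
#  [ 447.  -234.5  160. ]
[[[0.59, -2.19, 1.8, 0.0, 0.0, -6.7], [1.17, -4.39, 3.6, 0.0, 0.0, -13.5], [1.76, -6.58, 5.4, 0.0, 0.0, -20.2], [2.35, -8.78, 7.2, 0.0, 0.0, -27.0], [2.93, -10.97, 9.0, 0.0, 0.0, -33.7]]]
[[[0.0, 0.0, 0.0, 0.0, 0.0, 0.0], [0.0, 0.0, 0.0, 0.0, 0.0, 0.0]]]
#  [ 447.  -234.5   45. ]
[[[0.0, 0.0, 2.88, 0.0, 0.0, 0.0], [0.0, 0.0, 5.75, 0.0, 0.0, 0.0], [0.0, 0.0, 8.62, 0.0, 0.0, 0.0], [0.0, 0.0, 11.5, 0.0, 0.0, 0.0], [0.0, 0.0, 11.5, 0.0, 0.0, 0.0]]]
[[[0.0, 0.0, 0.0, 0.0, 0.0, 0.0]]]
#  [ 447.  -234.5   12. ]
[[[0.0, 0.0, 3.3, 0.0, 0.0, 0.0], [0.0, 0.0, 3.3, 0.0, 0.0, 0.0], [0.0, 0.0, 3.3, 0.0, 0.0, 0.0], [0.0, 0.0, 3.3, 0.0, 0.0, 0.0], [0.0, 0.0, 3.3, 0.0, 0.0, 0.0]]]
```

Call:
{"name": "play_rows", "arguments": {
  "motion": [
    [[0.59,-2.19,1.8,0,0,-6.7],[1.17,-4.39,3.6,0,0,-13.5],[1.76,-6.58,5.4,0,0,-20.2],[2.35,-8.78,7.2,0,0,-27],[2.93,-10.97,9,0,0,-33.7]]
  ]
}}

```text
time: 13.55
tool_pos: [446.6, -235.2, 159.8]
tcp_rot: [-180.0, 0.0, -164.7]
ft_force: [-0.6, -0.3, -0.0]
finger_gap: 85.2
grip_force: 0.0
```

Call:
{"name": "play_rows", "arguments": {
  "motion": [
    [[0,0,0,0,0,0],[0,0,0,0,0,0]]
  ]
}}

```text
time: 13.75
tool_pos: [446.9, -234.5, 160.2]
tcp_rot: [180.0, -0.0, -165.2]
ft_force: [0.4, 1.4, -0.6]
finger_gap: 85.3
grip_force: 0.0
```

Call:
{"name": "play_rows", "arguments": {
  "motion": [
    [[0,0,2.88,0,0,0],[0,0,5.75,0,0,0],[0,0,8.62,0,0,0],[0,0,11.5,0,0,0],[0,0,11.5,0,0,0]]
  ]
}}

```text
time: 14.25
tool_pos: [445.4, -232.2, 42.1]
tcp_rot: [179.7, -0.2, -165.1]
ft_force: [-0.8, -0.2, -0.6]
finger_gap: 85.3
grip_force: 0.0
```

Call:
{"name": "play_rows", "arguments": {
  "motion": [
    [[0,0,1.2,0,0,0],[0,0,2.2,0,0,0],[0,0,3.2,0,0,0],[0,0,3.9,0,0,0],[0,0,3.9,0,0,0]]
  ]
}}

```text
time: 14.75
tool_pos: [446.4, -234.1, 5.0]
tcp_rot: [179.9, -0.1, -165.0]
ft_force: [-1.0, -0.4, 0.5]
finger_gap: 85.3
grip_force: 0.0
```

Call:
{"name": "play_rows", "arguments": {
  "motion": [
    [[0,0,0,0,0,0],[0,0,0,0,0,0],[0,0,0,0,0,0]]
  ]
}}

```text
time: 15.05
tool_pos: [447.4, -234.8, 6.5]
tcp_rot: [-180.0, 0.0, -165.0]
ft_force: [-0.2, 0.0, 0.5]
finger_gap: 85.7
grip_force: 0.0
```

Call:
{"name": "play_rows", "arguments": {
  "motion": [
    [[0,0,0,0,0,0],[0,0,0,0,0,0],[0,0,0,0,0,0],[0,0,0,0,0,0],[0,0,0,0,0,0]]
  ],
  "jaw": 0,
  "squeeze": 40
}}

```text
time: 15.55
tool_pos: [447.3, -234.7, 6.3]
tcp_rot: [-180.0, 0.0, -165.0]
ft_force: [0.2, -0.6, 0.0]
finger_gap: 24.6
grip_force: 39.3
```

Call:
{"name": "play_rows", "arguments": {
  "motion": [
    [[0,0,0,0,0,0],[0,0,0,0,0,0],[0,0,0,0,0,0]]
  ]
}}

```text
time: 15.85
tool_pos: [447.3, -234.7, 6.2]
tcp_rot: [-180.0, 0.0, -165.0]
ft_force: [0.7, 0.2, 2.9]
finger_gap: 24.5
grip_force: 39.6
```

Run:
```python
from plan import *
st=json.load(open("cmd.json"));st["p"][2]=6.0;json.dump(st,open("cmd.json","w"))
where()
```

```text
t 15.85 pos-cmd [ 0.2 -0.2  0.2] rot [ 0.02 -0.02  0.  ] j [ -34.    4.  111.   -0.   65. -138.] F [0.7 0.2 2.9] gap 24.5 grip 39.6
```

Knob gripped. Before seating it I'll triangulate the discs with both cameras.

```bash
cat > tri.py <<'E'
from h import *
def blob(p,col,box=None):
    r,g,b=[p[...,i].astype(int) for i in range(3)]
    m=((r>150)&(g<100)&(b<100)) if col=="r" else ((b>140)&(r<110)&(b-g>60))
    m=m.astype(np.uint8);k,l,s,c=cv2.connectedComponentsWithStats(m)
    j=1+np.argmax(s[1:,4]);ys,xs=np.nonzero(l==j)
    h=cv2.convexHull(np.c_[xs,ys].astype(np.float32));(cx,cy),_,_=cv2.fitEllipse(h);M=cv2.moments(h)
    return np.array([M["m10"],M["m01"]])/M["m00"],s[j]
def tri(ds,px):
    P=[d["mtx"]@np.c_[d["R"],d["t"]] for d in ds]
    X=cv2.triangulatePoints(P[0],P[1],px[0],px[1])[:,0];X=X[:3]/X[3]
    return X,[np.round(proj(d,X)[0]-q,2) for d,q in zip(ds,px)]
E
python3 - <<'E'
from tri import *
ds=[optics.snapshot("top"),optics.snapshot("scene")]
P=[]
for c in "rb":
    q=[blob(d["pixels"],c) for d in ds];X,e=tri(ds,[a[0] for a in q]);P.append(X);print(c,X,e,[a[1] for a in q],[a[0] for a in q])
v=P[0]-P[1];print(np.linalg.norm(v),ang(v)-90)
cv2.imwrite("pics/f.png",cv2.resize(ds[1]["pixels"][190:260,180:290,::-1],None,fx=7,fy=7,interpolation=cv2.INTER_CUBIC))
E
```

```text
r [601.71366674 172.81027245  55.69341981] [array([-0.12, -0.14]), array([0.16, 0.05])] [array([202, 157,  19,  20, 228], dtype=int32), array([202, 223,  19,  17, 187], dtype=int32)] [array([210.71853147, 166.64102564]), array([210.84581498, 230.98091043])]
b [502.28129828  61.84146339  55.92938804] [array([-0.16, -0.21]), array([0.23, 0.05])] [array([245, 195,  20,  21, 252], dtype=int32), array([253, 221,  19,  17, 176], dtype=int32)] [array([254.76889614, 204.97498641]), array([261.95184349, 229.07599699])]
148.99975893346925 -41.86157579231803
```

View pics/f.png

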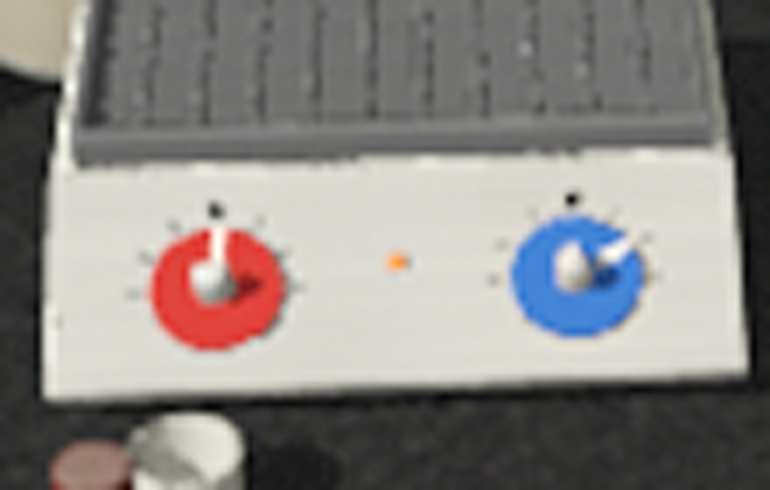

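Triangulation agrees to within 1 mm: red seat at about (602,172.7,55), blue seat at about (502.1,61.7,55), yaw -42°. The picture shows the red stroke at its off dot (216,210) and the blue stroke turned clockwise.

Run:
```python
from plan import *
R,n=tilt(-42,-2,-1);S=np.array([602,172.7,55]);print(n)
plan([([447,-234.5,230],down(195),0,"lift"),(S+130*n,R,2,"far"),(S+33*n,R,4,"pre")],lin=40)
```

```text
[-0.37157241  0.3345653   0.8660254 ]
# lift [ 447.  -234.5  230. ]
[[[0.0, 0.0, -3.73, 0.0, 0.0, 0.0], [0.0, 0.0, -7.47, 0.0, 0.0, 0.0], [0.0, 0.0, -11.2, 0.0, 0.0, 0.0], [0.0, 0.0, -14.93, 0.0, 0.0, 0.0], [0.0, 0.0, -18.67, 0.0, 0.0, 0.0]]]
[[[0.0, 0.0, -3.73, 0.0, 0.0, 0.0]]]
# far [553.7 216.2 167.6]
[[[-1.83, 3.4, 0.52, 1.2, -2.3, 4.8], [-3.66, 6.8, 1.04, 2.4, -4.6, 9.6], [-5.49, 10.2, 1.56, 3.6, -7.0, 14.4], [-7.32, 13.59, 2.08, 4.8, -9.3, 19.2], [-9.15, 16.99, 2.6, 6.0, -11.6, 24.0]]]
[[[-0.18, 3.88, 0.34, 1.2, -2.3, 4.8], [-0.37, 7.75, 0.68, 2.4, -4.6, 9.6], [-0.56, 11.63, 1.02, 3.6, -6.9, 14.4], [-0.75, 15.5, 1.36, 4.9, -9.3, 19.2], [-0.93, 19.37, 1.7, 6.1, -11.6, 24.0]]]
[[[1.43, 3.62, -0.19, 1.2, -2.3, 4.8], [2.85, 7.24, -0.39, 2.4, -4.6, 9.6], [2.85, 7.24, -0.39, 2.4, -4.6, 9.6], [2.85, 7.24, -0.39, 2.4, -4.6, 9.6]]]
# pre [589.7 183.7  83.6]
[[[0.0, 0.0, 3.23, 0.0, 0.0, 0.0], [0.0, 0.0, 6.47, 0.0, 0.0, 0.0], [0.0, 0.01, 9.7, 0.0, 0.0, 0.0], [0.0, 0.01, 9.7, 0.0, 0.0, 0.0], [0.0, 0.01, 9.7, 0.0, 0.0, 0.0]]]
[[[0.0, 0.0, 0.0, 0.0, 0.0, 0.0], [0.0, 0.0, 0.0, 0.0, 0.0, 0.0]]]
```

Call:
{"name": "play_rows", "arguments": {
  "motion": [
    [[0,0,-3.73,0,0,0],[0,0,-7.47,0,0,0],[0,0,-11.2,0,0,0],[0,0,-14.93,0,0,0],[0,0,-18.67,0,0,0]]
  ]
}}

```text
time: 16.45
tool_pos: [446.5, -234.1, 193.6]
tcp_rot: [180.0, -0.0, -165.0]
ft_force: [0.9, -0.6, -0.8]
finger_gap: 24.5
grip_force: 39.6
```

Call:
{"name": "play_rows", "arguments": {
  "motion": [
    [[0,0,-3.73,0,0,0]]
  ]
}}

```text
time: 16.55
tool_pos: [446.5, -234.1, 231.0]
tcp_rot: [180.0, -0.0, -165.0]
ft_force: [1.0, -0.7, -0.4]
finger_gap: 24.5
grip_force: 39.6
```

Call:
{"name": "play_rows", "arguments": {
  "motion": [
    [[-1.83,3.4,0.52,1.2,-2.3,4.8],[-3.66,6.8,1.04,2.4,-4.6,9.6],[-5.49,10.2,1.56,3.6,-7,14.4],[-7.32,13.59,2.08,4.8,-9.3,19.2],[-9.15,16.99,2.6,6,-11.6,24]]
  ]
}}

```text
time: 17.05
tool_pos: [491.2, -45.5, 203.4]
tcp_rot: [-176.6, 12.6, 171.0]
ft_force: [1.1, -0.7, -1.3]
finger_gap: 24.7
grip_force: 39.6
```

Call:
{"name": "play_rows", "arguments": {
  "motion": [
    [[-0.18,3.88,0.34,1.2,-2.3,4.8],[-0.37,7.75,0.68,2.4,-4.6,9.6],[-0.56,11.63,1.02,3.6,-6.9,14.4],[-0.75,15.5,1.36,4.9,-9.3,19.2],[-0.93,19.37,1.7,6.1,-11.6,24]]
  ]
}}

```text
time: 17.55
tool_pos: [534.9, 139.0, 178.1]
tcp_rot: [-178.5, 25.2, 146.7]
ft_force: [1.1, 0.0, 0.0]
finger_gap: 24.4
grip_force: 39.6
```

Call:
{"name": "play_rows", "arguments": {
  "motion": [
    [[1.43,3.62,-0.19,1.2,-2.3,4.8],[2.85,7.24,-0.39,2.4,-4.6,9.6],[2.85,7.24,-0.39,2.4,-4.6,9.6],[2.85,7.24,-0.39,2.4,-4.6,9.6]]
  ]
}}

```text
time: 17.95
tool_pos: [551.3, 213.5, 165.8]
tcp_rot: [179.3, 29.7, 136.5]
ft_force: [0.7, -0.5, -0.4]
finger_gap: 24.6
grip_force: 39.7
```

Call:
{"name": "play_rows", "arguments": {
  "motion": [
    [[0,0,3.2,0,0,0],[0,0,6,0,0,0],[0,0,8,0,0,0],[0,0,9,0,0,0],[0,0.01,9.7,0,0,0]]
  ]
}}

```text
time: 18.45
tool_pos: [588.6, 179.0, 84.1]
tcp_rot: [179.0, 29.8, 136.1]
ft_force: [0.1, 1.0, -1.4]
finger_gap: 24.6
grip_force: 39.7
```

Call:
{"name": "play_rows", "arguments": {
  "motion": [
    [[0,0,0,0,0,0],[0,0,0,0,0,0],[0,0,0,0,0,0],[0,0,0,0,0,0]]
  ]
}}

```text
time: 18.85
tool_pos: [588.7, 181.3, 84.8]
tcp_rot: [179.0, 29.8, 136.1]
ft_force: [-0.5, -0.1, -0.1]
finger_gap: 24.6
grip_force: 39.7
```

Run:
```python
from plan import *
where()
from h import *
d=optics.snapshot("scene")
cv2.imwrite("pics/g.png",cv2.resize(d["pixels"][180:260,160:270,::-1],None,fx=7,fy=7,interpolation=cv2.INTER_CUBIC))
```

```text
t 18.85 pos-cmd [-1.1 -2.5  1.2] rot [-0.15  0.2  -0.42] j [ 29.   8. 104. -32.  62.  -3.] F [-0.5 -0.1 -0.1] gap 24.6 grip 39.7
```

View pics/g.png

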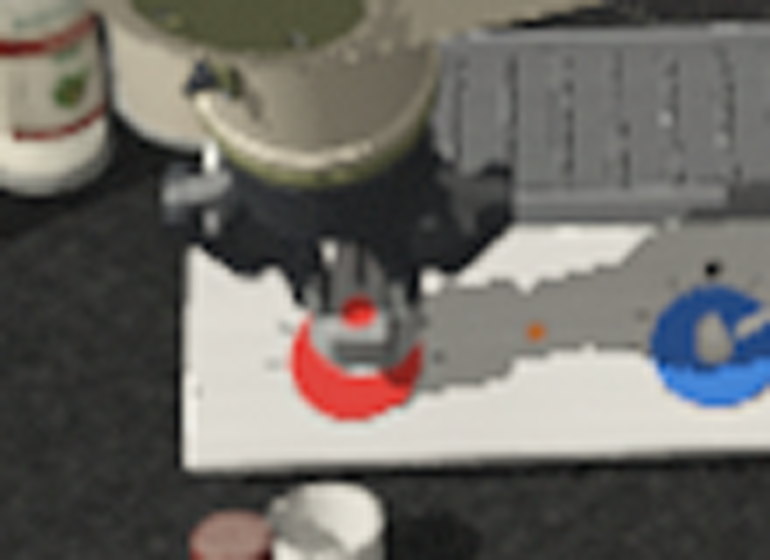

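The knob hovers over the red disc near (355,340). The arm is still settling, so I'll hold and re-read.

Call:
{"name": "play_rows", "arguments": {
  "motion": [
    [[0,0,0,0,0,0],[0,0,0,0,0,0],[0,0,0,0,0,0],[0,0,0,0,0,0]]
  ]
}}

```text
time: 19.3
tool_pos: [588.3, 180.6, 83.8]
tcp_rot: [179.1, 29.8, 136.2]
ft_force: [-0.5, 0.6, -0.6]
finger_gap: 24.4
grip_force: 39.7
```

Run:
```python
from plan import *
where()
s=sensors.sense();st=json.load(open("cmd.json"));R=Ro.from_quat(st["q"])
m=Ro.from_euler("xyz",s["tcp_rot"],degrees=True)
Rt,n=tilt(-42,-2,-1);S=np.array([602,172.7,55])
e=S-s["tool_pos"];print("to seat, tool axes (cm)",np.round(m.inv().apply(e)/10,2),"rot err to target",np.round(np.degrees((m.inv()*Rt).as_rotvec()),2))
```

```text
t 19.3 pos-cmd [-1.5 -3.1  0.2] rot [-0.06  0.23 -0.44] j [ 29.   8. 104. -32.  62.  -3.] F [-0.5  0.6 -0.6] gap 24.4 grip 39.7
to seat, tool axes (cm) [0.09 0.32 3.27] rot err to target [ 0.03 -0.23  0.41]
```

The arm is really 3 mm off to one side, because a row was limited on the way. I'll correct that and then start the descent.

Call:
{"name": "play_rows", "arguments": {
  "motion": [
    [[0.05,0.15,0,0,0,0],[0.1,0.3,0,0,0,0.4],[0.1,0.3,0,0,0,0.4],[0.1,0.3,0,0,0,0.4],[0.1,0.3,0,0,0,0.4]]
  ]
}}

```text
time: 19.8
tool_pos: [589.7, 183.4, 83.3]
tcp_rot: [178.8, 29.7, 135.7]
ft_force: [0.2, -0.2, -0.3]
finger_gap: 24.5
grip_force: 39.7
```

Call:
{"name": "play_rows", "arguments": {
  "motion": [
    [[0,0,0.3,0,0,0],[0,0,0.6,0,0,0],[0,0,0.9,0,0,0],[0,0,1.1,0,0,0],[0,0,1.1,0,0,0]]
  ]
}}

```text
time: 20.3
tool_pos: [595.0, 181.9, 74.7]
tcp_rot: [178.5, 29.7, 135.7]
ft_force: [0.2, 7.9, 2.7]
finger_gap: 24.4
grip_force: 40.2
```

```bash
cat > toseat.py <<'E'
import sys
from plan import *
def toseat(S,kn,s=-1):
    st=sensors.sense();m=Ro.from_euler("xyz",st["tcp_rot"],degrees=True);Rt,n=tilt(-42,kn,s)
    print("t",round(st["time"],2),"to seat (cm)",np.round(m.inv().apply(np.array(S)-st["tool_pos"])/10,2),"rot",np.round(np.degrees((m.inv()*Rt).as_rotvec()),1),"F tool",np.round(m.inv().apply(st["ft_force"]),1),"T",np.round(m.inv().apply(st["wrist_torque"]),2),"gap",round(st["finger_gap"],1),"j",np.round(st["joint_pos"]))
RED=[602,172.7,55];BLUE=[502.1,61.7,55]
E
python3 -c "
from toseat import *
toseat(RED,-2)"
```

```text
t 20.3 to seat (cm) [-0.02 -0.23  2.28] rot [ 0.3 -0.3 -0. ] F tool [ 3.3  5.9 -4.9] T [-1.15  1.08 -0.03] gap 24.4 j [ 29.   9. 104. -32.  61.  -2.]
```

The knob is 3.4 mm onto the shaft, and side force is pushing the tool along +x and +y. I'll follow it to unload.

Call:
{"name": "play_rows", "arguments": {
  "motion": [
    [[0.08,0.15,0,0,0,0],[0.08,0.15,0,0,0,0],[0.08,0.15,0,0,0,0],[0.08,0.15,0,0,0,0]]
  ]
}}

```text
time: 20.7
tool_pos: [595.1, 182.4, 73.9]
tcp_rot: [178.7, 29.7, 135.7]
ft_force: [-0.0, 6.3, 0.8]
finger_gap: 24.5
grip_force: 40.1
```

```bash
python3 -c "
from toseat import *
toseat(RED,-2)"
```

```text
t 20.7 to seat (cm) [-0.08 -0.26  2.21] rot [ 0.2 -0.2 -0. ] F tool [ 3.4  4.5 -2.8] T [-0.98  0.81  0.  ] gap 24.5 j [ 29.   9. 104. -33.  61.  -2.]
```

Call:
{"name": "play_rows", "arguments": {
  "motion": [
    [[0.05,0.1,0,0,0,0],[0.1,0.15,0,0,0,0],[0.1,0.15,0.2,0,0,0],[0.1,0.15,0.4,0,0,0],[0.1,0.15,0.4,0,0,0]]
  ]
}}

```text
time: 21.2
tool_pos: [596.4, 181.7, 69.1]
tcp_rot: [178.8, 29.7, 135.7]
ft_force: [2.6, 2.5, -3.2]
finger_gap: 24.3
grip_force: 39.6
```

```bash
python3 -c "
from toseat import *
toseat(RED,-2)"
```

```text
t 21.2 to seat (cm) [-0.2  -0.29  1.73] rot [ 0.  -0.2  0. ] F tool [1.5 3.6 2.9] T [-0.83  0.58  0.04] gap 24.3 j [ 29.  10. 104. -33.  60.  -2.]
```

It's sliding on, now about 9 mm engaged. Continuing down.

Call:
{"name": "play_rows", "arguments": {
  "motion": [
    [[0.03,0.08,0.3,0,0,0],[0.03,0.08,0.6,0,0,0],[0.03,0.08,0.9,0,0,0],[0.03,0.08,1.1,0,0,0],[0.03,0.08,1.2,0,0,0]]
  ]
}}

```text
time: 21.7
tool_pos: [600.5, 178.7, 59.7]
tcp_rot: [178.9, 29.7, 135.7]
ft_force: [-18.7, 5.7, 20.4]
finger_gap: 24.2
grip_force: 42.5
```

```bash
python3 -c "
from toseat import *
toseat(RED,-2)"
```

```text
t 21.7 to seat (cm) [-0.22 -0.34  0.66] rot [-0.  -0.3 -0. ] F tool [  5.   -8.4 -26.5] T [1.63 1.09 0.  ] gap 24.2 j [ 29.  11. 103. -33.  59.  -2.]
```

Call:
{"name": "play_rows", "arguments": {
  "motion": [
    [[0,-0.1,0,0,0,0],[0,-0.15,0,0,0,0],[0,-0.15,0.05,0,0,0],[0,-0.15,0.05,0,0,0]]
  ]
}}

```text
time: 22.1
tool_pos: [600.4, 178.6, 59.8]
tcp_rot: [178.7, 29.7, 135.7]
ft_force: [-9.8, 8.0, 10.2]
finger_gap: 24.6
grip_force: 41.5
```

```bash
python3 -c "
from toseat import *
toseat(RED,-2)"
```

```text
t 22.1 to seat (cm) [-0.22 -0.32  0.67] rot [ 0.1 -0.2 -0. ] F tool [  5.9  -0.8 -15.2] T [0.35 1.04 0.03] gap 24.6 j [ 28.  11. 104. -33.  59.  -2.]
```

The red knob appears to be home: axial force rises with no further travel. Releasing and backing off.

Call:
{"name": "play_rows", "arguments": {
  "motion": [
    [[0,0,0,0,0,0],[0,0,0,0,0,0],[0,0,0,0,0,0],[0,0,-0.5,0,0,0]]
  ],
  "jaw": 1
}}

```text
time: 22.5
tool_pos: [597.7, 178.1, 61.9]
tcp_rot: [178.9, 29.7, 135.7]
ft_force: [0.8, -0.6, -0.5]
finger_gap: 80.5
grip_force: 0.0
```

Call:
{"name": "play_rows", "arguments": {
  "motion": [
    [[0,0,-3,0,0,0],[0,0,-7,0,0,0],[0,0,-11,0,0,0],[0,0,-15,0,0,0],[0,0,-15,0,0,0]]
  ]
}}

```text
time: 23.0
tool_pos: [544.6, 232.0, 200.1]
tcp_rot: [178.2, 29.9, 135.5]
ft_force: [0.9, -0.7, -0.2]
finger_gap: 85.4
grip_force: 0.0
```

Run:
```python
from plan import *
s=sensors.sense();m=Ro.from_euler("xyz",s["tcp_rot"],degrees=True)
json.dump({"p":list(s["tool_pos"]),"q":list(m.as_quat())},open("cmd.json","w"));where()
R=down(114)
plan([([450,235,190],R,0),([429,233,110],R,3)],lin=35)
```

```text
t 23.0 pos-cmd [0. 0. 0.] rot [-0.  0.  0.] j [ 36.  -0. 100. -30.  75.  -3.] F [ 0.9 -0.7 -0.2] gap 85.4 grip 0.0
#  [450. 235. 190.]
[[[1.31, -1.27, -0.56, 1.5, 5.8, 4.3], [2.61, -2.53, -1.12, 2.9, 11.7, 8.6], [3.92, -3.8, -1.67, 4.4, 17.5, 12.9], [5.23, -5.06, -2.23, 5.9, 23.3, 17.2], [6.54, -6.33, -2.79, 7.4, 29.2, 21.5]]]
#  [429. 233. 110.]
[[[0.22, -0.66, 2.67, 0.0, 0.0, 0.0], [0.44, -1.33, 5.33, 0.0, 0.0, 0.0], [0.67, -1.99, 8.0, 0.0, 0.0, 0.0], [0.67, -1.99, 8.0, 0.0, 0.0, 0.0], [0.67, -1.99, 8.0, 0.0, 0.0, 0.0]]]
[[[0.0, 0.0, 0.0, 0.0, 0.0, 0.0]]]
```

Call:
{"name": "play_rows", "arguments": {
  "motion": [
    [[1.31,-1.27,-0.56,1.5,5.8,4.3],[2.61,-2.53,-1.12,2.9,11.7,8.6],[3.92,-3.8,-1.67,4.4,17.5,12.9],[5.23,-5.06,-2.23,5.9,23.3,17.2],[6.54,-6.33,-2.79,7.4,29.2,21.5]]
  ]
}}

```text
time: 23.5
tool_pos: [447.9, 232.1, 184.0]
tcp_rot: [-179.4, -0.1, 113.7]
ft_force: [0.1, -0.8, 0.7]
finger_gap: 85.4
grip_force: 0.0
```

Call:
{"name": "play_rows", "arguments": {
  "motion": [
    [[0.22,-0.66,2.67,0,0,0],[0.44,-1.33,5.33,0,0,0],[0.67,-1.99,8,0,0,0],[0.67,-1.99,8,0,0,0],[0.67,-1.99,8,0,0,0]]
  ]
}}

```text
time: 24.0
tool_pos: [426.4, 229.2, 103.9]
tcp_rot: [-179.3, 0.1, 113.8]
ft_force: [-0.6, -0.7, 0.2]
finger_gap: 85.1
grip_force: 0.0
```

Call:
{"name": "play_rows", "arguments": {
  "motion": [
    [[0,0,0,0,0,0],[0,0,0,0,0,0]]
  ]
}}

```text
time: 24.2
tool_pos: [428.1, 230.0, 105.7]
tcp_rot: [-179.6, 0.1, 113.9]
ft_force: [-0.8, -0.1, -0.1]
finger_gap: 85.3
grip_force: 0.0
```

```bash
cat > spot.py <<'E'
from tri import *
def spots(col,S):
    "colour blobs near the dial in each camera + predicted spot px"
    X=np.array([np.cos(np.radians(-42)),np.sin(np.radians(-42)),0]);n=-X*.5+np.array([0,0,.75**.5]);u=X*.75**.5+np.array([0,0,.5]);y=np.cross(n,u)
    ds=[optics.snapshot("top"),optics.snapshot("scene")];px=[]
    for d in ds:
        e=proj(d,np.array(S)+34*n-10.4*u)[0];p=d["pixels"].astype(int);r,g,b=[p[...,i] for i in range(3)]
        w=np.clip((r-np.maximum(g,b)) if col=="r" else (b-r-20),0,None)*1.;w[w<50]=0
        k,l,s,c=cv2.connectedComponentsWithStats((w>0).astype(np.uint8))
        for j in range(1,k):
            if np.linalg.norm(c[j]-e)<14 and s[j,4]>4: print(len(px),np.round(e,1),s[j],np.round(c[j],2))
        js=[j for j in range(1,k) if s[j,4]>7 and np.linalg.norm(c[j]-e)<14]
        if not js: return
        j=min(js,key=lambda j:np.linalg.norm(c[j]-e));ys,xs=np.nonzero(l==j);ww=w[ys,xs];px.append(np.array([xs@ww,ys@ww])/ww.sum())
    X,e=tri(ds,px);v=X-S;print("spot",X,e,"along n",v@n,"u",v@u,"y",v@y)
E
python3 - <<'E'
from plan import *
where()
from spot import *
spots("r",[602,172.7,55])
E
```

```text
t 24.2 pos-cmd [-0.8 -3.  -4.3] rot [ 0.39 -0.12  0.12] j [ 22.  -6. 110.  -0.  77.  -2.] F [-0.8 -0.1 -0.1] gap 85.3 grip 0.0
0 [202.1 171.8] [199 170   6   6  31] [201.39 172.29]
1 [210.  229.9] [201 225  15  15  49] [206.1  234.43]
1 [210.  229.9] [207 227   6   5  21] [209.38 229.24]
spot [581.74507051 191.85567733  82.3322124 ] [array([-0.24, -0.28]), array([0.32, 0.09])] along n 37.60538829473142 u -10.470018361736965 y 0.6822492323651983
```

The red knob's spot triangulates laterally where it should be. Its height reads about 3 mm high, which is near the noise, so I'll press it later to make sure. On to the blue knob.

Call:
{"name": "play_rows", "arguments": {
  "motion": [
    [[0.1,0.1,2.5,0,0,0],[0.2,0.2,4.5,0,0,0],[0.2,0.2,6,0,0,0],[0.2,0.2,6,0,0,0],[0.2,0.2,6,0,0,0]]
  ]
}}

```text
time: 24.8
tool_pos: [427.4, 231.9, 44.4]
tcp_rot: [-179.4, 0.1, 113.9]
ft_force: [0.5, -0.4, -0.1]
finger_gap: 85.6
grip_force: 0.0
```

Call:
{"name": "play_rows", "arguments": {
  "motion": [
    [[0,0,0,0,0,0],[0,0,0,0,0,0]]
  ]
}}

```text
time: 25.0
tool_pos: [428.2, 232.2, 45.2]
tcp_rot: [-179.5, 0.1, 113.9]
ft_force: [0.3, 0.8, -0.1]
finger_gap: 85.4
grip_force: 0.0
```

Call:
{"name": "play_rows", "arguments": {
  "motion": [
    [[0.1,0.1,1.2,-0.5,0,0],[0.1,0.1,2.3,-0.5,0,0],[0.1,0.1,3.3,-0.5,0,0],[0.1,0.1,3.9,-0.5,0,0],[0.1,0.1,3.9,-0.5,0,0]]
  ]
}}

```text
time: 25.5
tool_pos: [426.3, 232.4, 3.6]
tcp_rot: [-179.8, 0.1, 113.9]
ft_force: [-0.9, 0.7, 0.7]
finger_gap: 85.8
grip_force: 0.0
```

Call:
{"name": "play_rows", "arguments": {
  "motion": [
    [[0,0,0,0,0,0],[0,0,0,0,0,0]]
  ]
}}

```text
time: 25.7
tool_pos: [427.8, 233.1, 5.3]
tcp_rot: [-179.9, 0.1, 113.9]
ft_force: [-1.0, -0.2, -0.4]
finger_gap: 85.7
grip_force: 0.0
```

Call:
{"name": "play_rows", "arguments": {
  "motion": [
    [[0,0,0,0,0,0],[0,0,0,0,0,0],[0,0,0,0,0,0],[0,0,0,0,0,0],[0,0,0,0,0,0]]
  ],
  "jaw": 0
}}

```text
time: 26.2
tool_pos: [427.7, 233.0, 5.2]
tcp_rot: [-180.0, 0.1, 113.9]
ft_force: [-0.2, -0.5, 2.4]
finger_gap: 24.8
grip_force: 39.7
```

Call:
{"name": "play_rows", "arguments": {
  "motion": [
    [[0,0,0,0,0,0],[0,0,0,0,0,0]]
  ]
}}

```text
time: 26.4
tool_pos: [427.7, 233.0, 5.2]
tcp_rot: [-180.0, 0.1, 113.9]
ft_force: [0.0, 0.6, 3.4]
finger_gap: 24.1
grip_force: 39.8
```

Call:
{"name": "play_rows", "arguments": {
  "motion": [
    [[0,0,-0.8,0,0,0],[0,0,-0.8,0,0,8],[0,0,-0.8,0,0,16],[0,0,-0.8,0,0,24],[0,0,-0.8,0,0,32]]
  ]
}}

```text
time: 26.9
tool_pos: [427.0, 232.8, 13.0]
tcp_rot: [-179.9, 0.1, 81.5]
ft_force: [-0.4, -0.2, 0.1]
finger_gap: 24.5
grip_force: 39.3
```

Call:
{"name": "play_rows", "arguments": {
  "motion": [
    [[0,0,0,0,0,8],[0,0,0,0,0,16],[0,0,0,0,0,24],[0,0,0,0,0,32],[0,0,0,0,0,32]]
  ]
}}

```text
time: 27.4
tool_pos: [427.1, 232.8, 12.9]
tcp_rot: [180.0, 0.1, 49.7]
ft_force: [0.3, -0.4, -0.9]
finger_gap: 24.6
grip_force: 39.3
```

Call:
{"name": "play_rows", "arguments": {
  "motion": [
    [[0,0,0,0,0,0],[0,0,0.3,0,0,0],[0,0,0.6,0,0,0],[0,0,0.8,0,0,0],[0,0,0.8,0,0,0]]
  ]
}}

```text
time: 27.9
tool_pos: [427.2, 232.8, 5.2]
tcp_rot: [180.0, 0.2, 49.9]
ft_force: [-4.2, -2.4, 8.3]
finger_gap: 24.6
grip_force: 40.2
```

Call:
{"name": "play_rows", "arguments": {
  "motion": [
    [[0,0,0,0,0,0],[0,0,0,0,0,0],[0,0,0,0,0,0],[0,0,0,0,0,0],[0,0,0,0,0,0]]
  ],
  "jaw": 1
}}

```text
time: 28.4
tool_pos: [427.2, 232.8, 4.7]
tcp_rot: [180.0, 0.1, 49.9]
ft_force: [-0.4, -0.2, 1.1]
finger_gap: 85.4
grip_force: 0.0
```

Call:
{"name": "play_rows", "arguments": {
  "motion": [
    [[0,0,0,0,0,-8],[0,0,0,0,0,-16],[0,0,0,0,0,-24],[0,0,0,0,0,-32],[0,0,0,0,0,-40]]
  ]
}}

```text
time: 28.9
tool_pos: [427.3, 232.8, 4.8]
tcp_rot: [-179.9, 0.1, 90.2]
ft_force: [-0.5, -0.4, -1.1]
finger_gap: 85.4
grip_force: 0.0
```

Call:
{"name": "play_rows", "arguments": {
  "motion": [
    [[0,0,0,0,0,-8],[0,0,0,0,0,-16],[0,0,0,0,0,-24],[0,0,0,0,0,-32],[0,0,0,0,0,-40]]
  ]
}}

```text
time: 29.4
tool_pos: [427.3, 232.9, 4.8]
tcp_rot: [-179.9, 0.1, 130.2]
ft_force: [-0.5, -0.1, 0.1]
finger_gap: 85.3
grip_force: 0.0
```

Call:
{"name": "play_rows", "arguments": {
  "motion": [
    [[0,0,0,0,0,-8],[0,0,0,0,0,-16],[0,0,0,0,0,-24],[0,0,0,0,0,-32],[0,0,0,0,0,-40]]
  ]
}}

```text
time: 29.9
tool_pos: [427.3, 232.9, 4.8]
tcp_rot: [-179.9, -0.0, 170.2]
ft_force: [0.0, 0.6, 0.8]
finger_gap: 85.3
grip_force: 0.0
```

Call:
{"name": "play_rows", "arguments": {
  "motion": [
    [[0,0,0,0,0,-8],[0,0,0,0,0,-16],[0,0,0,0,0,-24],[0,0,0,0,0,-32],[0,0,0,0,0,-40]]
  ]
}}

```text
time: 30.4
tool_pos: [427.3, 232.9, 4.8]
tcp_rot: [-179.9, -0.1, -149.8]
ft_force: [0.3, 0.9, -0.7]
finger_gap: 85.6
grip_force: 0.0
```

Call:
{"name": "play_rows", "arguments": {
  "motion": [
    [[0,0,0,0,0,-8],[0,0,0,0,0,-16],[0,0,0,0,0,-20],[0,0,0,0,0,-20],[0,0,0,0,0,-20]]
  ]
}}

```text
time: 30.9
tool_pos: [427.3, 232.9, 4.8]
tcp_rot: [-180.0, -0.1, -130.3]
ft_force: [0.6, 0.1, 0.0]
finger_gap: 85.0
grip_force: 0.0
```

```bash
python3 -c "
from plan import *
s=sensors.sense();print(s['tool_pos'],s['tcp_rot'],s['joint_pos'],s['time'],s['ft_force'])
from spot import *
spots('r',[602,172.7,55])"
```

```text
[427.3158772  232.86263765   4.83269113] [-1.79965340e+02 -1.21912274e-01 -1.30280784e+02] [ 2.26176458e+01  1.94706507e+00  1.13724030e+02 -9.57803645e-02
  6.44216729e+01 -1.17060185e+02] 30.9 [0.55185953 0.09311841 0.04207594]
0 [202.1 171.8] [199 170   6   6  31] [201.39 172.29]
1 [210.  229.9] [201 225  19  15  60] [208.25 234.38]
1 [210.  229.9] [215 224   5   6  11] [217.45 226.27]
1 [210.  229.9] [207 227   6   5  21] [209.38 229.24]
spot [581.73439175 191.86457576  82.33335512] [array([-0.25, -0.29]), array([0.33, 0.09])] along n 37.613322961745844 u -10.481476165765368 y 0.6817165702972456
```

Run:
```python
from toseat import *
s=sensors.sense();m=Ro.from_euler("xyz",s["tcp_rot"],degrees=True)
json.dump({"p":list(s["tool_pos"]),"q":list(m.as_quat())},open("cmd.json","w"))
R,n=tilt(-42,-62,-1);print(R.as_euler("xyz",degrees=True));S=np.array(BLUE)+[.4,1.8,0]
plan([([427.3,232.9,110],m,0,"lift"),([435,180,190],down(155),0),(S+130*n,down(80),0),(S+130*n,R,3,"far"),(S+40*n,R,4,"pre")],lin=35,rot=8)
```

```text
[152.98887592  13.57604851  72.72483545]
# lift [427.3 232.9 110. ]
[[[0.0, 0.0, -2.63, 0.0, 0.0, 0.0], [0.01, 0.0, -5.26, 0.0, 0.0, 0.0], [0.01, 0.0, -7.89, 0.0, 0.0, 0.0], [0.02, 0.0, -10.52, 0.0, 0.0, 0.0]]]
#  [435. 180. 190.]
[[[0.36, -0.4, -0.8, 0.0, 0.0, 7.5], [0.71, -0.8, -1.6, 0.0, 0.0, 15.0], [1.07, -1.2, -2.4, 0.0, 0.0, 22.4], [1.42, -1.61, -3.19, 0.0, 0.0, 29.9], [1.78, -2.01, -3.99, -0.1, 0.0, 37.4]]]
[[[0.04, -0.53, -0.8, 0.0, -0.1, 7.5], [0.08, -1.06, -1.6, 0.0, -0.1, 14.9], [0.12, -1.6, -2.4, 0.0, -0.1, 22.4], [0.16, -2.13, -3.2, 0.0, -0.1, 29.9], [0.2, -2.66, -4.0, 0.0, -0.1, 37.4]]]
#  [454.2 107.  167.6]
[[[-0.48, -0.58, 0.22, 0.0, 0.0, 7.5], [-0.97, -1.16, 0.45, 0.0, 0.0, 15.0], [-1.45, -1.74, 0.67, 0.0, 0.0, 22.5], [-1.93, -2.32, 0.9, 0.0, 0.0, 30.0], [-2.42, -2.9, 1.12, 0.0, 0.0, 37.5]]]
[[[-0.74, -0.17, 0.23, 0.0, 0.0, 7.5], [-1.47, -0.33, 0.45, 0.0, 0.0, 15.0], [-2.21, -0.5, 0.68, 0.0, 0.0, 22.5], [-2.95, -0.67, 0.9, 0.0, 0.0, 30.0], [-3.68, -0.83, 1.13, 0.0, 0.0, 37.5]]]
# far [454.2 107.  167.6]
[[[0.0, 0.0, 0.0, -6.5, -3.7, 1.0], [0.0, 0.0, 0.0, -13.0, -7.5, 1.9], [0.0, 0.0, 0.0, -19.5, -11.2, 2.9], [0.0, 0.0, 0.0, -26.0, -14.9, 3.9], [0.0, 0.0, 0.0, -26.0, -14.9, 3.9]]]
[[[0.0, 0.0, 0.0, 0.0, 0.0, 0.0], [0.0, 0.0, 0.0, 0.0, 0.0, 0.0]]]
# pre [487.6  76.9  89.6]
[[[0.0, 0.0, 3.0, 0.0, 0.0, 0.0], [-0.01, 0.0, 6.0, 0.0, 0.0, 0.0], [-0.01, 0.0, 9.0, 0.0, 0.0, 0.0], [-0.01, 0.0, 9.0, 0.0, 0.0, 0.0], [-0.01, 0.0, 9.0, 0.0, 0.0, 0.0]]]
[[[0.0, 0.0, 0.0, 0.0, 0.0, 0.0], [0.0, 0.0, 0.0, 0.0, 0.0, 0.0]]]
```

Call:
{"name": "play_rows", "arguments": {
  "motion": [
    [[0,0,0,0,0,0],[0,0,0,0,0,0],[0,0,0,0,0,0],[0,0,0,0,0,0],[0,0,0,0,0,0]]
  ],
  "jaw": 0
}}

```text
time: 31.5
tool_pos: [427.6, 233.0, 5.1]
tcp_rot: [-180.0, -0.1, -130.2]
ft_force: [0.1, -0.1, -0.7]
finger_gap: 24.5
grip_force: 39.3
```

Call:
{"name": "play_rows", "arguments": {
  "motion": [
    [[0,0,0,0,0,0],[0,0,0,0,0,0]]
  ]
}}

```text
time: 31.7
tool_pos: [427.6, 233.0, 5.0]
tcp_rot: [-180.0, -0.1, -130.2]
ft_force: [-0.3, 0.3, 3.2]
finger_gap: 24.6
grip_force: 39.5
```

Gripped. Next is the carry to the blue dial.

Call:
{"name": "play_rows", "arguments": {
  "motion": [
    [[0,0,-2.63,0,0,0],[0,0,-5.26,0,0,0],[0,0,-7.89,0,0,0],[0,0,-10.52,0,0,0]]
  ]
}}

```text
time: 32.1
tool_pos: [426.9, 232.9, 110.7]
tcp_rot: [-180.0, -0.2, -130.1]
ft_force: [-0.2, 0.9, -0.0]
finger_gap: 24.6
grip_force: 39.5
```

Call:
{"name": "play_rows", "arguments": {
  "motion": [
    [[0.36,-0.4,-0.8,0,0,7.5],[0.71,-0.8,-1.6,0,0,15],[1.07,-1.2,-2.4,0,0,22.4],[1.42,-1.61,-3.19,0,0,29.9],[1.78,-2.01,-3.99,-0.1,0,37.4]]
  ]
}}

```text
time: 32.6
tool_pos: [431.0, 206.3, 149.9]
tcp_rot: [-180.0, -0.1, -167.9]
ft_force: [-0.4, 0.6, -1.1]
finger_gap: 24.6
grip_force: 39.5
```

Call:
{"name": "play_rows", "arguments": {
  "motion": [
    [[0.04,-0.53,-0.8,0,-0.1,7.5],[0.08,-1.06,-1.6,0,-0.1,14.9],[0.12,-1.6,-2.4,0,-0.1,22.4],[0.16,-2.13,-3.2,0,-0.1,29.9],[0.2,-2.66,-4,0,-0.1,37.4]]
  ]
}}

```text
time: 33.1
tool_pos: [434.9, 179.9, 189.9]
tcp_rot: [-179.9, -0.0, 154.7]
ft_force: [0.2, -0.5, -0.5]
finger_gap: 24.3
grip_force: 39.5
```

Call:
{"name": "play_rows", "arguments": {
  "motion": [
    [[-0.48,-0.58,0.22,0,0,7.5],[-0.97,-1.16,0.45,0,0,15],[-1.45,-1.74,0.67,0,0,22.5],[-1.93,-2.32,0.9,0,0,30],[-2.42,-2.9,1.12,0,0,37.5]]
  ]
}}

```text
time: 33.6
tool_pos: [444.6, 143.4, 178.3]
tcp_rot: [-179.9, 0.0, 117.2]
ft_force: [-0.6, -0.3, -0.0]
finger_gap: 24.4
grip_force: 39.5
```

Call:
{"name": "play_rows", "arguments": {
  "motion": [
    [[-0.74,-0.17,0.23,0,0,7.5],[-1.47,-0.33,0.45,0,0,15],[-2.21,-0.5,0.68,0,0,22.5],[-2.95,-0.67,0.9,0,0,30],[-3.68,-0.83,1.13,0,0,37.5]]
  ]
}}

```text
time: 34.1
tool_pos: [454.3, 106.9, 167.1]
tcp_rot: [-180.0, 0.1, 79.7]
ft_force: [0.3, 0.8, -1.0]
finger_gap: 24.8
grip_force: 39.5
```

Call:
{"name": "play_rows", "arguments": {
  "motion": [
    [[0,0,0,-6.5,-3.7,1],[0,0,0,-13,-7.5,1.9],[0,0,0,-19.5,-11.2,2.9],[0,0,0,-26,-14.9,3.9],[0,0,0,-26,-14.9,3.9]]
  ]
}}

```text
time: 34.6
tool_pos: [452.0, 108.9, 165.1]
tcp_rot: [153.0, 13.7, 73.1]
ft_force: [-0.8, -0.7, -1.1]
finger_gap: 24.2
grip_force: 39.6
```

Call:
{"name": "play_rows", "arguments": {
  "motion": [
    [[0,0,0,0,0,0],[0,0,0,0,0,0],[0,0,0,0,0,0]]
  ]
}}

```text
time: 34.9
tool_pos: [455.4, 106.4, 168.3]
tcp_rot: [153.0, 13.5, 72.7]
ft_force: [0.2, 0.5, 0.2]
finger_gap: 24.3
grip_force: 39.6
```

```bash
python3 -c "
from toseat import *
toseat(BLUE,-62)
from h import *
s=sensors.sense();print(s['tool_pos'],s['qd'].round(1))"
```

```text
t 34.9 to seat (cm) [-0.17 -0.15 13.04] rot [-0.  -0.1 -0.1] F tool [ 0.4  0.2 -0.2] T [0.23 0.15 0.02] gap 24.3 j [ 30. -24. 123. -30.  72.  51.]
[455.44489752 106.42451364 168.30216864] [ 0.  -0.1  0.3 -0.4 -0.   0.7]
```

Call:
{"name": "play_rows", "arguments": {
  "motion": [
    [[0,0,3,0,0,0],[0,0,6,0,0,0],[0,0,8,0,0,0],[0,0,9.2,0,0,0],[0,0,9.8,0,0,0]]
  ]
}}

```text
time: 35.4
tool_pos: [491.2, 73.1, 81.9]
tcp_rot: [153.1, 13.6, 72.7]
ft_force: [0.1, -0.1, -0.7]
finger_gap: 24.7
grip_force: 39.6
```

Call:
{"name": "play_rows", "arguments": {
  "motion": [
    [[0,0,0,0,0,0],[0,0,0,0,0,0],[0,0,0,0,0,0],[0,0,0,0,0,0]]
  ]
}}

```text
time: 35.8
tool_pos: [491.5, 75.1, 83.6]
tcp_rot: [152.9, 13.5, 72.8]
ft_force: [-0.7, -0.1, 0.5]
finger_gap: 24.8
grip_force: 39.6
```

```bash
python3 -c "
from toseat import *
toseat(BLUE,-62)
from spot import *
spots('b',BLUE)
d=optics.snapshot('top');print(blob(d['pixels'],'b'))"
```

```text
t 35.8 to seat (cm) [-0.28 -0.11  3.32] rot [ 0.1 -0.1  0. ] F tool [-0.4 -0.4 -0.6] T [ 0.27  0.17 -0.02] gap 24.8 j [ 23. -15. 126. -32.  59.  51.]
0 [246.9 211.2] [257 208   7   8  30] [260.23 211.07]
1 [262.6 228. ] [257 220   5   5  16] [259.31 221.88]
1 [262.6 228. ] [253 226  18  12  91] [260.78 233.11]
spot [498.84930965  56.27800597  36.26657423] [array([-2.96, -3.77]), array([4.  , 0.72])] along n -16.82976683921176 u -8.31684029439108 y -6.204463213713768
(array([255.5584989 , 198.49889625]), array([247, 195,  17,   8,  80], dtype=int32))
```

Call:
{"name": "play_rows", "arguments": {
  "motion": [
    [[-0.08,-0.08,0.3,0,0,0],[-0.08,-0.08,0.6,0,0,0],[-0.08,-0.08,0.9,0,0,0],[-0.08,-0.08,1.1,0,0,0],[-0.08,-0.08,1.1,0,0,0]]
  ]
}}

```text
time: 36.45
tool_pos: [494.6, 70.3, 73.0]
tcp_rot: [153.0, 13.5, 72.8]
ft_force: [2.1, 0.3, -0.2]
finger_gap: 24.4
grip_force: 39.6
```

Call:
{"name": "play_rows", "arguments": {
  "motion": [
    [[0,0,0,0,0,0],[0,0,0,0,0,0]]
  ]
}}

```text
time: 36.65
tool_pos: [494.4, 70.4, 73.1]
tcp_rot: [153.0, 13.5, 72.8]
ft_force: [2.4, 0.7, -1.2]
finger_gap: 24.7
grip_force: 39.6
```

```bash
python3 -c "
from toseat import *
toseat(BLUE,-62)"
```

```text
t 36.65 to seat (cm) [-0.16  0.01  2.15] rot [ 0.  -0.1  0. ] F tool [1.7 1.5 1.7] T [-0.07  0.39 -0.02] gap 24.7 j [ 22. -14. 126. -32.  58.  51.]
```

Call:
{"name": "play_rows", "arguments": {
  "motion": [
    [[0.05,0.05,0.2,0,0,0],[0.05,0.05,0.4,0,0,0],[0.05,0.05,0.6,0,0,0],[0.05,0.05,0.8,0,0,0],[0.05,0.05,0.8,0,0,0]]
  ]
}}

```text
time: 37.15
tool_pos: [498.1, 68.0, 66.1]
tcp_rot: [153.0, 13.5, 72.8]
ft_force: [4.8, 1.1, -1.6]
finger_gap: 24.6
grip_force: 39.4
```

```bash
python3 -c "
from toseat import *
toseat(BLUE,-62)"
```

```text
t 37.15 to seat (cm) [-0.21 -0.04  1.32] rot [ 0.1 -0.1  0. ] F tool [2.7 3.4 2.8] T [-0.39  0.52 -0.01] gap 24.6 j [ 22. -13. 126. -32.  57.  52.]
```

Call:
{"name": "play_rows", "arguments": {
  "motion": [
    [[0.05,0.08,0.3,0,0,0],[0.05,0.08,0.6,0,0,0],[0.05,0.08,0.8,0,0,0],[0.05,0.08,0.9,0,0,0],[0.05,0.08,0.9,0,0,0]]
  ]
}}

```text
time: 37.65
tool_pos: [501.4, 65.6, 59.4]
tcp_rot: [153.0, 13.5, 72.7]
ft_force: [-19.5, 6.9, 21.2]
finger_gap: 24.6
grip_force: 42.6
```

```bash
python3 -c "
from toseat import *
toseat(BLUE,-62)"
```

```text
t 37.65 to seat (cm) [-0.24 -0.07  0.54] rot [-0. -0. -0.] F tool [ -4.2  -9.  -27.9] T [ 1.73 -0.7  -0.03] gap 24.6 j [ 21. -12. 126. -33.  56.  52.]
```

Home depth matches the red knob's, 0.5 mm above my seat estimate for both. I'll ease the load and turn the blue knob anticlockwise to +4°, then back to 0 to split the play.

Call:
{"name": "play_rows", "arguments": {
  "motion": [
    [[0,-0.1,-0.2,0,0,0],[0,-0.1,-0.2,0,0,-6],[0,-0.1,-0.2,0,0,-12],[0,-0.1,-0.2,0,0,-18],[0,-0.1,-0.2,0,0,-24]]
  ]
}}

```text
time: 38.15
tool_pos: [501.0, 65.7, 60.4]
tcp_rot: [160.4, 23.3, 96.2]
ft_force: [3.0, -3.3, 2.3]
finger_gap: 24.5
grip_force: 39.7
```

Call:
{"name": "play_rows", "arguments": {
  "motion": [
    [[0,0,0,0,0,-6],[0,0,0,0,0,-12],[0,0,0,0,0,-18],[0,0,0,0,0,-24],[0,0,0,0,0,-24]]
  ]
}}

```text
time: 38.65
tool_pos: [501.3, 65.6, 60.6]
tcp_rot: [172.1, 29.1, 122.2]
ft_force: [4.7, -3.0, 0.6]
finger_gap: 24.6
grip_force: 39.6
```

```bash
python3 -c "
from toseat import *
toseat(BLUE,0)"
```

```text
t 38.65 to seat (cm) [-0.06 -0.23  0.65] rot [  0.1   0.1 -13.7] F tool [-4.7  2.1  2.2] T [-0.27 -0.76  0.06] gap 24.6 j [ 21. -12. 126. -33.  56.   4.]
```

Call:
{"name": "play_rows", "arguments": {
  "motion": [
    [[0,0,0.1,0,0,-6],[0,0,0.1,0,0,-12],[0,0,0.1,0,0,-18],[0,0,0.1,0,0,-18],[0,0,0.1,0,0,-18]]
  ]
}}

```text
time: 39.15
tool_pos: [502.0, 65.5, 60.3]
tcp_rot: [-177.9, 30.0, 142.5]
ft_force: [3.5, -3.1, 5.6]
finger_gap: 24.6
grip_force: 40.0
```

Call:
{"name": "play_rows", "arguments": {
  "motion": [
    [[0,0,0.1,0,0,2],[0,0,0.2,0,0,3.5],[0,0,0.2,0,0,3.5],[0,0,0.2,0,0,3.5]]
  ]
}}

```text
time: 39.55
tool_pos: [502.6, 65.3, 60.0]
tcp_rot: [-179.9, 30.1, 138.4]
ft_force: [-16.7, 2.8, 28.5]
finger_gap: 24.2
grip_force: 43.1
```

```bash
python3 -c "
from toseat import *
toseat(BLUE,0)"
```

```text
t 39.55 to seat (cm) [ 0.08 -0.3   0.54] rot [0.1 0.1 0.4] F tool [ -1.9  -9.  -31.9] T [ 1.76 -0.    0.01] gap 24.2 j [ 21. -12. 126. -33.  56. -11.]
```

Call:
{"name": "play_rows", "arguments": {
  "motion": [
    [[0,0,-0.3,0,0,0],[0,0,-0.3,0,0,0],[0,0,-0.3,0,0,0],[0,0,-0.3,0,0,0],[0,0,-0.5,0,0,0]]
  ],
  "jaw": 1
}}

```text
time: 40.05
tool_pos: [499.0, 66.5, 60.9]
tcp_rot: [-179.7, 29.9, 138.6]
ft_force: [-0.1, 0.0, 0.5]
finger_gap: 85.5
grip_force: 0.0
```

Call:
{"name": "play_rows", "arguments": {
  "motion": [
    [[0,0,-3,0,0,0],[0,0,-7,0,0,0],[0,0,-11,0,0,0],[0,0,-15,0,0,0],[0,0,-18,0,0,0]]
  ]
}}

```text
time: 40.55
tool_pos: [432.1, 127.7, 220.0]
tcp_rot: [-179.9, 30.0, 138.6]
ft_force: [1.2, -0.1, -0.2]
finger_gap: 85.1
grip_force: 0.0
```

Call:
{"name": "play_rows", "arguments": {
  "motion": [
    [[2,4,-2,0,0,0],[4,8,-4,0,0,0],[6,10,-4,0,0,0],[6,10,-4,0,0,0]]
  ]
}}

```text
time: 40.95
tool_pos: [444.2, 252.2, 220.2]
tcp_rot: [-179.7, 29.9, 138.9]
ft_force: [-0.7, -1.0, -0.6]
finger_gap: 85.1
grip_force: 0.0
```

```bash
python3 -c "
from toseat import *
from spot import *
print(sensors.sense()['tool_pos'])
spots('r',RED)
spots('b',BLUE)"
```

```text
[444.24522713 252.15498899 220.24477105]
0 [202.1 171.8] [199 170   6   6  31] [201.39 172.29]
1 [210.  229.9] [201 224  19  16  70] [209.54 233.16]
1 [210.  229.9] [207 227   6   5  21] [209.38 229.24]
spot [581.73949416 191.85807345  82.33579009] [array([-0.24, -0.29]), array([0.33, 0.09])] along n 37.611360340780436 u -10.473206871748896 y 0.6802985930835421
0 [246.9 211.2] [244 209   6   6  26] [246.85 211.38]
0 [246.9 211.2] [253 215   5   1   5] [255. 215.]
1 [262.6 228. ] [253 222  17  16  47] [259.17 232.87]
1 [262.6 228. ] [260 226   5   4  15] [262.33 227.27]
spot [482.53369623  79.46801936  82.42754287] [array([-0.17, -0.22]), array([0.24, 0.05])] along n 36.967810373167 u -9.175040070544338 y 0.11179893402865461
```

Both spots agree with home. One last picture as a check.

Run:
```python
from h import *
a=optics.snapshot("top")["pixels"][140:240,185:285,::-1];b=optics.snapshot("scene")["pixels"][190:270,180:280,::-1]
a=cv2.resize(a,(400,400),interpolation=cv2.INTER_CUBIC);b=cv2.resize(b,(500,400),interpolation=cv2.INTER_CUBIC)[:,:400]
cv2.imwrite("pics/z.png",np.hstack([a,b]))
d=optics.snapshot("top");p=d["pixels"].astype(int)
e=proj(d,[510,-140,170])[0];c,r=int(e[0]),int(e[1]);m=p[r-12:r+13,c-12:c+13].min(2)>190;ys,xs=np.nonzero(m);print(len(xs),pln(d,[xs.mean()+c-12,ys.mean()+r-12],170))
```

```text
15 [ 510.83668186 -138.8548425   170.        ]
```

View pics/z.png

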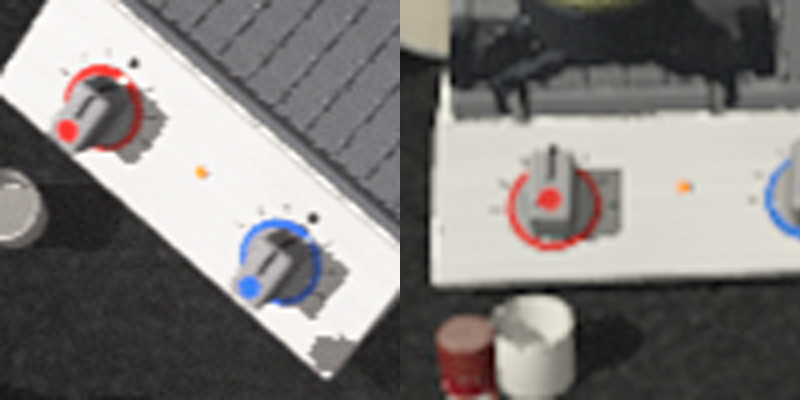

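The picture shows both knobs seated with even disc rings, and their pointers aimed at the dots at (134,63) and (312,218). The mill stands upright at about (511,-139). Handing in.

```bash
python3 -c "
from bench import job
print(job.hand_in())"
```

```text
the job is handed in; nothing more can be done
None
```

The job is handed in, and no verdict came back: both knobs are on their own shafts, pushed home and turned to off by my measurements, and the mill stands upright about 20 cm or more from both dials.

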